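Refit the lamp-bay cover of a microscope light source

TASK

Put the cover panel back on the sloping lamp bay: tilt it so that its narrow tongue hooks under the lip at the high end, then lower its other edge until the panel lies fully down in the recess. Then push the bolt at the low end all the way up over the panel's edge to lock it, and let go; leave the other things on the bench where they are.

Things in the scene. Friction and masses are not known exactly. Their poses are not given: they have to be found in the camera images.
- lamp_unit: Fixed white lamp unit on the bench, 245 mm deep, 160 mm wide, 150 mm high (a 30 mm tall socket stands on its back), its sloping face (30 degrees) with the lamp bay falling towards the robot; a flat box at the back. Origin: on the bench, under the centre of the bay; x to the back of the unit, z up.
- bay: Lamp bay: recess in the sloping face. Origin: its centre, in the plane of the ledges the cover rests on, 95 mm above the bench. x up the slope, y level across, z square out of the face. Recess x -61 to +61.5 mm, y +-52.5; side and low walls up to z 6. Ledges (z 0): x above 30, x below -45, and |y| above 40; a 20 mm deep cavity between.
- lip_edge (a point): Middle of the free lower edge of the lip along the bay's high end, at bay x 47.5, z 9 mm. The lip is full width, 5 mm thick (z 9 to 14) and covers bay x 47.5 to 61.5, leaving a slot 9 mm high and 14 mm deep over the ledge, closed by an end wall at x 61.5. Axes as the bay.
- panel_rib (a point): Cover panel, at first flat on the bench, rib up: grey plate 102 x 100 x 6 mm, at one end a tongue 16 long, 70 wide, 4 thick, undersides level (118 mm in all; 0.11-0.23 kg). Amid the plate's top a grip rib 56 long (x), 12 thick (y), 34 tall. Point: rib's centre, 23 mm above the underside, 67 from the tongue's end, 51 from the other end. x to the tongue, z out of the top.
- panel_tongue (a point): Middle of the tongue's outer edge, on the panel's underside; axes as panel_rib.
- panel_low_edge (a point): Middle of the panel's opposite edge (it ends at the low side of the bay), on the underside; axes as panel_rib.
- bolt (a joint): Travel (m) of the sliding steel bolt on the bay's low rim: 0 drawn back (down the slope, clear of the recess), 0.020 fully pushed up the slope, over the cover's low edge. Moves along the bay's x; stiff (about 2 N), stays where it is left.
- bolt_tab (a point): Centre of the bolt's upright thumb tab: 20 mm along the slope, 12 mm thick (across the slope), 34 mm tall, square to the sloping face. Its foot stands on the bolt bar (20 mm wide, top at bay z 12.5 mm), which runs between two guide strips of the same height, 31 mm over all. Axes as the bay.
- tape_roll: Bystander, leave alone: tape roll lying flat, 80 mm across, 24 mm high. Origin: centre of its underside.
- dropper: Bystander, leave alone: small white bottle, 34 mm across, 95 mm high. Origin: centre of its underside.
- slide_box: Bystander, leave alone: small slide box 85x34x30 mm. Origin: centre of its underside.
- bowl: Bystander, leave alone: white ceramic bowl, 90 mm across, 50 mm high. Origin: centre of its underside.
- jar: Bystander, leave alone: amber glass jar, 54 mm across, 75 mm high. Origin: centre of its underside.
- tray: Bystander, leave alone: shallow open white tray 120x80x20 mm. Origin: centre of its underside.
- wash: Bystander, leave alone: white bottle with red cap, 48 mm across, 120 mm high. Origin: centre of its underside.

How it is judged:
By the outcome, as a careful person would: the job done as asked, in the order asked, and still so for the second after the job is handed in, with the robot touching nothing.
It also fails if it takes over 51 s, if anything falls off the work surface, if the arm or the gripper's body presses on something with over 40 N, if the wrist force passes 120 N, or if a joint passes its speed limit or range.

ROBOT

A 7-joint arm with a two-finger parallel gripper is mounted at the origin on the work surface. World frame = base frame: x ahead of the robot, y to its left, z up, the work surface at z = 0. Lengths are in mm, angles in rad, forces in N, time in s.
With the tool pointing down it reaches from about 400 to 875 mm from the base axis. Payload 4.4 kg.
Tool frame: the origin (TCP) lies between the finger pads; the fingertips stand 11 mm ahead of it and the grasp point (between the pads) lies 8 mm behind it; y points along the fingers, x is the direction in which the jaws open and shut, and the axes are right-handed (so a half turn about y gives the same grasp; the last joint's range is limited). The gripper opens to 85 mm and grips with 20 to 120 N. Pads are 22 mm wide; open, the fingers measure 114 mm over their backs; the gripper's body (76 mm by 85 mm) begins 54 mm behind the grasp point. The pads swing forward as they close: fully open they stand 13 mm farther back than shut.
Start: joints at [-1.38, 0.628, 0.038, 1.517, -0.027, 0.996, -0.02], TCP at [165.065, 628.706, 202.813] pointing down, gripper open.
Joint ranges: [-3.06, 3.06], [-0.37, 2.12], [-1.25, 1.32], [0.18, 2.47], [-1.1, 4.24], [0.23, 1.98], [-2.94, 2.94]. Speed limits (rad/s): [2.57, 2.57, 3.14, 3.14, 3.14, 3.14, 3.14].

INTERFACE

Orientations are given as [roll, pitch, yaw] about the fixed x, y, z axes, in that order (R = Rz(yaw) Ry(pitch) Rx(roll)).
In Python, from cell import * gives the robot as it stands.
- The arm moves only by the shell command python3 -m jog 'ROWS'. ROWS is JSON, a list of rows, each an object of numbers: "x", "y", "z": the shift along the tool's x, y, z in mm; "ax", "ay", "az": the turn, a rotation vector about the tool's x, y, z in rad; "grip": the finger opening in mm, from 0 to 85.4. In form: [{"x": .., "y": .., "z": .., "ax": .., "ay": .., "az": .., "grip": ..}, ...]. A call has 1 to 5 rows; each row is the pose to reach, as a shift and turn from the pose commanded when the call began, along the tool's axes at that moment; what a row does not reach only later rows make up. A row lasts 1/10 s, in which the tool goes at most 50 mm and 8.59 degrees, less where a joint would pass 70% of its speed; a pose out of reach is approached as far as the arm can. A call with a gripper value outside its range is refused whole. The fingers move at their own pace and stop on an object; the grip force is fixed at half the most. Time passes only in rows, so rows that repeat a pose let the fingers close. It gives the time, the measured TCP pose, the force and the opening at its end, in the units of the state.
- read_state(): the state, without advancing time (a new reading comes with each control period).
- get_image(name): name is "scene" or "top" or "wrist"; returns a dict with "color" (400x640x3 uint8, red, green, blue), "vfov" (degrees; the focal length in pixels is half the picture's height over the tangent of half this angle, whatever the lens; pixels are square), "cx", "cy" (the principal point, pixels), "camera_from_world" (4x4, takes a point from world to camera coordinates). Camera axes: x right, y down, z forward; pixel columns grow to the right and rows downward; lengths in mm; the calibration is good to about 2 mm. The wrist camera is an equidistant fisheye: a pixel r from the principal point sees the ray r / f radians off the axis. A picture is of the moment at which its call begins. There is no depth.
- finish_job(): hands the job in, once; it reports no verdict.
The state is a dict: "clock": time; "qpos": joint angles; "qd": joint speeds; "tau": joint torques, N m; "eef_pos": TCP position; "tool_rot": TCP orientation; "force": force on the tool from outside, world axes, zero at the start; "torque": the same for the moment, N m; "width": finger opening in mm.
Only numpy, scipy, OpenCV 4.12 (cv2) and the standard library are available. Lean on these libraries where they do the work, as an engineer would, in place of code of your own. Each camera call takes 0.05 s, during which the arm holds its last target.

## Working session

There is one attempt and no reset: what is moved stays moved. The work goes in short steps, Python scripts to look and compute and a shell command to move; the robot and the scene stay as the last step left them, time stands still between calls to the robot, and variables do not carry over. Pictures are saved under pics/ and viewed, and the job is handed in when it is done.

```bash
ls; mkdir -p pics
python3 - <<'E'
from cell import *
import cv2
s=read_state();print(s)
for n in ["scene","top","wrist"]:
    d=get_image(n);cv2.imwrite(f"pics/{n}0.png",d["color"][:,:,::-1]);print(n,d["vfov"],d["cx"],d["cy"],d["camera_from_world"].__repr__())
E
```

```text
pics
{'clock': 0.0, 'qpos': array([-1.37980549,  0.62934862,  0.03843686,  1.51840848, -0.0270449 ,
        0.99628235, -0.02002598]), 'qd': array([-0.00184692, -0.00067074,  0.00033624,  0.00098855, -0.00084968,
        0.00123793, -0.00072428]), 'tau': array([-1.16299310e-03, -5.63385558e+01,  1.22559540e+00, -1.93431705e+01,
        1.09580549e-02,  1.06716086e-02,  1.16001169e-05]), 'eef_pos': array([164.86534143, 628.02274843, 201.87447491]), 'tool_rot': array([-1.57078215,  0.00192954,  1.31395829]), 'force': array([ 0.04548439, -0.03274249, -0.17439557]), 'torque': array([-0.03656962, -0.00549824,  0.07302895]), 'width': 85.48259216046796}
scene 56.872628839936574 319.9232224360102 199.43953987397262 array([[-4.89284723e-01,  8.72114499e-01,  4.09410618e-03,
         2.70506425e+02],
       [ 4.80512402e-01,  2.73494820e-01, -8.33251712e-01,
        -1.90163955e+02],
       [-7.27810615e-01, -4.05730064e-01, -5.52878670e-01,
         1.46706619e+03],
       [ 0.00000000e+00,  0.00000000e+00,  0.00000000e+00,
         1.00000000e+00]])
top 54.574774762904006 324.2192947719917 201.59990755789482 array([[-1.09651520e-01, -9.93968068e-01, -2.00611618e-03,
         4.35954591e+01],
       [-9.71678051e-01,  1.07617164e-01, -2.10381348e-01,
         5.43755920e+02],
       [ 2.09328234e-01, -2.11193354e-02, -9.77617340e-01,
         1.14798175e+03],
       [ 0.00000000e+00,  0.00000000e+00,  0.00000000e+00,
         1.00000000e+00]])
wrist 65.70646984690485 326.0809916523941 196.49815575511923 array([[ 2.54740655e-01,  9.67006776e-01, -2.25678911e-03,
        -6.48411614e+02],
       [ 9.22754515e-01, -2.42383930e-01,  2.99623322e-01,
        -3.97202059e+01],
       [ 2.89190773e-01, -7.84087036e-02, -9.54054910e-01,
         3.80591250e+02],
       [ 0.00000000e+00,  0.00000000e+00,  0.00000000e+00,
         1.00000000e+00]])
```

View pics/scene0.png

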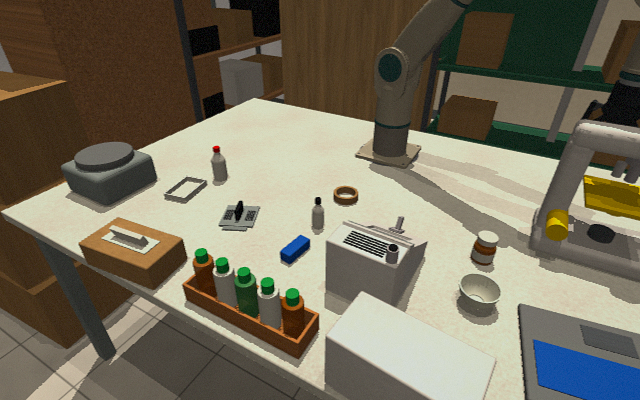

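View pics/top0.png

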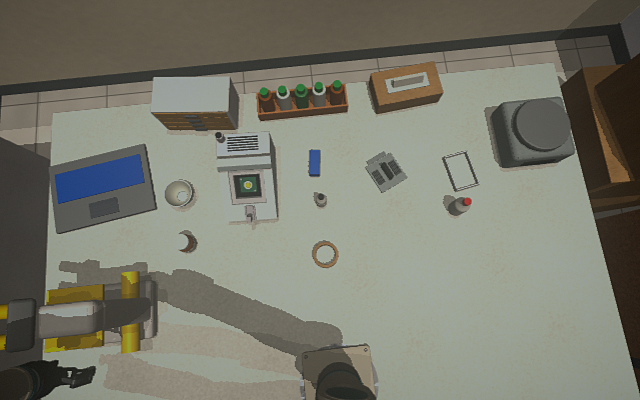

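View pics/wrist0.png

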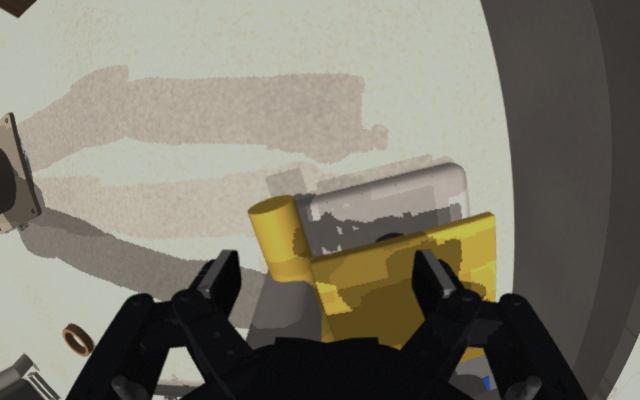

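```bash
cat > h.py <<'E'
import numpy as np, cv2
from cell import *
from scipy.spatial.transform import Rotation as Rn
def F(d): return 200/np.tan(np.radians(d["vfov"])/2)
def proj(d,P,fish=False):
    P=np.atleast_2d(P); T=np.array(d["camera_from_world"]); p=P@T[:3,:3].T+T[:3,3]; f=F(d)
    if fish:
        rr=np.hypot(p[:,0],p[:,1]); th=np.arctan2(rr,p[:,2]); k=f*th/np.maximum(rr,1e-9)
        return np.c_[d["cx"]+k*p[:,0],d["cy"]+k*p[:,1]]
    return np.c_[d["cx"]+f*p[:,0]/p[:,2],d["cy"]+f*p[:,1]/p[:,2]]
def ray(d,u,v,fish=False):
    T=np.array(d["camera_from_world"]); f=F(d); x,y=u-d["cx"],v-d["cy"]
    if fish:
        r=np.hypot(x,y); th=r/f; k=np.sin(th)/max(r,1e-9); c=np.array([x*k,y*k,np.cos(th)])
    else: c=np.array([x/f,y/f,1.])
    return -T[:3,:3].T@T[:3,3], T[:3,:3].T@c
def onz(d,u,v,z,fish=False):
    o,r=ray(d,u,v,fish); return o+r*(z-o[2])/r[2]
def crop(d,name,x0,y0,x1,y1,k):
    c=d["color"][y0:y1,x0:x1,::-1]; cv2.imwrite(name,cv2.resize(c,None,fx=k,fy=k,interpolation=cv2.INTER_CUBIC))
E
python3 - <<'E'
from h import *
d=get_image("top");crop(d,"pics/t1.png",200,120,420,230,3.6)
for n,u,v in [("panelc",386,171),("lampbaylow",248,215),("bowl",179,193),("tape",325,254)]:
    print(n,onz(d,u,v,0).round())
d=get_image("scene");crop(d,"pics/s1.png",200,180,440,310,3.3)
E
```

```text
panelc [ 638. -233.    0.]
lampbaylow [541. 233.   0.]
bowl [639. 453.   0.]
tape [388.  -1.   0.]
```

View pics/t1.png

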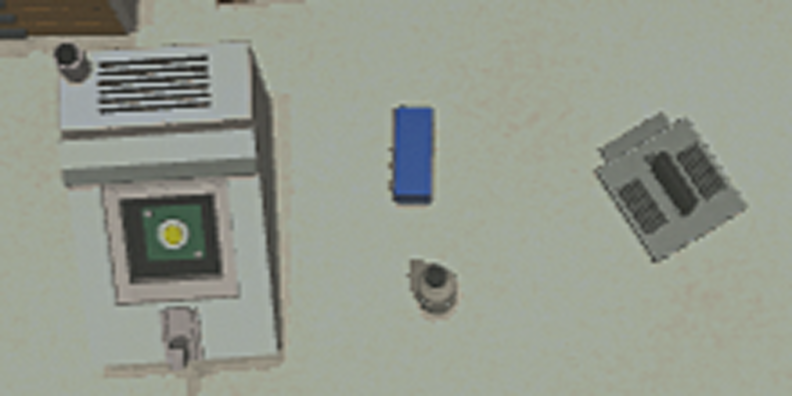

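View pics/s1.png

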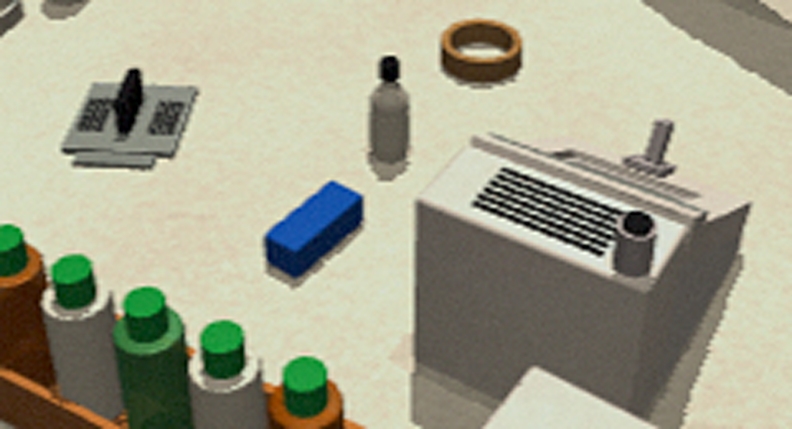

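```bash
cat >> h.py <<'E'
def pose(): 
    s=read_state(); return np.array(s["eef_pos"]),Rn.from_euler('xyz',s["tool_rot"])
def delta(p,R,p0=None,R0=None):
    if p0 is None: p0,R0=pose()
    d=R0.inv().apply(np.asarray(p)-p0); a=(R0.inv()*R).as_rotvec()
    print("d",d.round(1),"a",a.round(4),"rows>=",round(max(np.linalg.norm(d)/50,np.degrees(np.linalg.norm(a))/8.59),1)); return d,a
def Rtool(xdir,ydir):
    y=np.array(ydir,float);y/=np.linalg.norm(y);x=np.array(xdir,float);x-=y*(x@y);x/=np.linalg.norm(x)
    return Rn.from_matrix(np.c_[x,y,np.cross(x,y)])
def down(yaw): return Rtool([np.cos(yaw),np.sin(yaw),0],[0,0,-1])
E
python3 - <<'E'
from h import *
d=get_image("wrist");p,R=pose();T=d["camera_from_world"]
o,r=ray(d,d["cx"],d["cy"],1);print(R.inv().apply(o-p),R.inv().apply(r))
print(proj(d,p+R.apply([[0,0,0],[0,11,0]]),1))
delta(p+[0,0,200],down(1.31+.73))
delta([560,-200,350],down(1.31+.73))
E
```

```text
[  -0.42084728 -171.43642851   75.59482822] [-0.00100261  0.95405737 -0.29962233]
[[327.10300258 230.87676452]
 [327.06409131 223.91584092]]
d [-1.e-01 -2.e+02  0.e+00] a [-2.000e-04 -7.261e-01 -6.000e-04] rows>= 4.8
d [-701.1 -147.1 -592.5] a [-2.000e-04 -7.261e-01 -6.000e-04] rows>= 18.6
```

```bash
python3 - <<'E'
from h import *
delta([560,230,380],down(1.5))
E
python3 -m jog '[{"y":-50},{"y":-100},{"y":-140,"x":-30,"z":-30},{"y":-160,"x":-60,"z":-70},{"y":-178,"x":-95,"z":-105,"ay":-0.1}]'
```

```text
d [-285.2 -177.3 -483.3] a [-1.000e-04 -1.861e-01 -6.000e-04] rows>= 11.8$[0]: bad value
```

```bash
python3 -m jog '[{"x":0,"y":-50,"z":0,"ax":0,"ay":0,"az":0,"grip":85},{"x":0,"y":-100,"z":0,"ax":0,"ay":0,"az":0,"grip":85},{"x":-20,"y":-140,"z":-30,"ax":0,"ay":0,"az":0,"grip":85},{"x":-40,"y":-160,"z":-70,"ax":0,"ay":0,"az":0,"grip":85},{"x":-60,"y":-178,"z":-110,"ax":0,"ay":0,"az":0,"grip":85}]'
```

```text
clock: 0.8
eef_pos: [256.2, 542.8, 382.4]
tool_rot: [-1.571, -0.002, 1.316]
force: [0.6, 1.5, -0.3]
width: 85.0
```

```bash
python3 -m jog '[{"x":-25,"y":0,"z":-43,"ax":0,"ay":0,"az":0,"grip":85},{"x":-50,"y":0,"z":-86,"ax":0,"ay":0,"az":0,"grip":85},{"x":-75,"y":0,"z":-129,"ax":0,"ay":-0.1,"az":0,"grip":85},{"x":-100,"y":0,"z":-172,"ax":0,"ay":-0.18,"az":0,"grip":85},{"x":-125,"y":0,"z":-215,"ax":0,"ay":-0.18,"az":0,"grip":85}]'
```

```text
clock: 1.3
eef_pos: [433.0, 366.0, 380.8]
tool_rot: [-1.571, -0.001, 1.496]
force: [1.0, 1.9, 0.2]
width: 85.1
```

```bash
python3 -m jog '[{"x":-38,"y":0,"z":-30,"ax":0,"ay":0,"az":0,"grip":85},{"x":-76,"y":0,"z":-60,"ax":0,"ay":0,"az":0,"grip":85},{"x":-110,"y":0,"z":-85,"ax":0,"ay":0,"az":0,"grip":85},{"x":-130,"y":0,"z":-100,"ax":0,"ay":0,"az":0,"grip":85},{"x":-130,"y":0,"z":-100,"ax":0,"ay":0,"az":0,"grip":85}]'
python3 - <<'E'
from h import *
import pickle
d=get_image("wrist");pickle.dump(d,open("lampA.pkl","wb"));crop(d,"pics/w1.png",0,0,640,400,1.25);print(pose())
E
```

```text
clock: 1.8
eef_pos: [524.1, 225.1, 380.6]
tool_rot: [-1.572, 0.003, 1.486]
force: [-0.5, 0.2, 0.5]
width: 85.1
(array([522.55484388, 228.20930194, 380.48301037]), Rotation.from_matrix(array([[ 8.11111990e-02,  1.14097605e-04, -9.96705052e-01],
                            [ 9.96704900e-01, -5.73031563e-04,  8.11111210e-02],
                            [-5.61888869e-04, -9.99999829e-01, -1.60200919e-04]])))
```

View pics/w1.png

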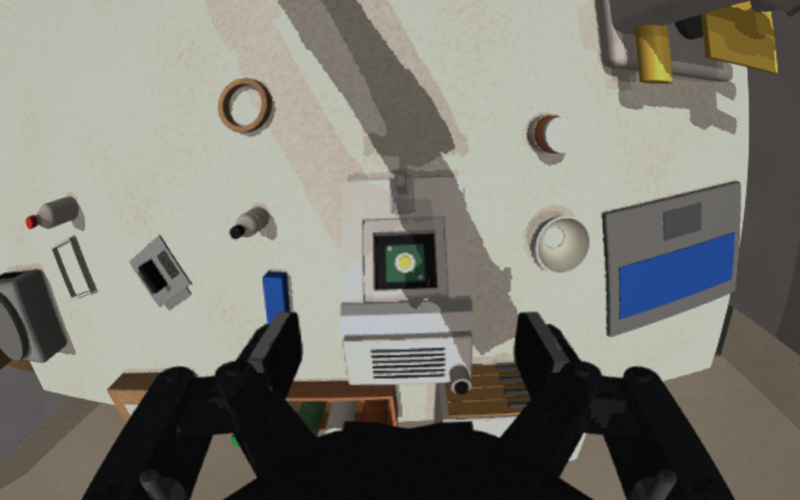

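```bash
python3 -m jog '[{"x":0,"y":45,"z":-13,"ax":0,"ay":0,"az":0,"grip":85},{"x":0,"y":90,"z":-26,"ax":0,"ay":0,"az":0,"grip":85},{"x":0,"y":120,"z":-35,"ax":0,"ay":0,"az":0,"grip":85},{"x":0,"y":120,"z":-35,"ax":0,"ay":0,"az":0,"grip":85},{"x":0,"y":120,"z":-35,"ax":0,"ay":0,"az":0,"grip":85}]'
python3 - <<'E'
from h import *
import pickle
d=get_image("wrist");pickle.dump(d,open("lampB.pkl","wb"));crop(d,"pics/w2.png",220,90,430,330,2.5);print(pose()[0],F(d))
E
```

```text
clock: 2.35
eef_pos: [556.0, 229.1, 261.0]
tool_rot: [-1.57, -0.001, 1.496]
force: [0.0, 0.2, 1.3]
width: 85.0
[556.74796792 229.22988119 262.20972726] 309.70691628693146
```

View pics/w2.png

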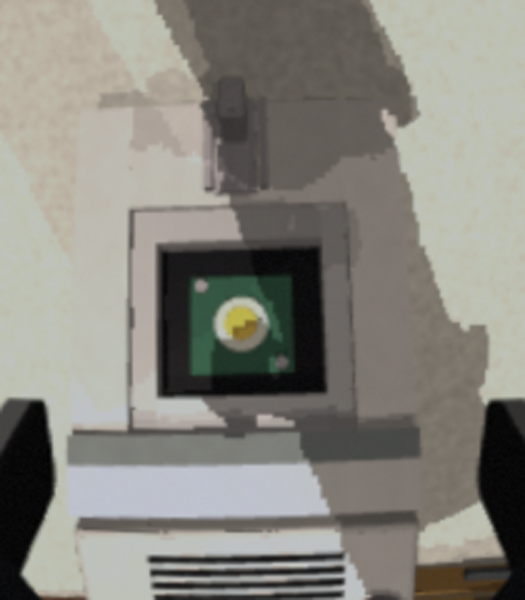

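```bash
cat > lamp.py <<'E'
from h import *
import pickle
from scipy.optimize import least_squares
def bayT(q):
    x,y,yaw=q; R=Rn.from_euler('z',yaw)*Rn.from_euler('y',-np.pi/6)
    return np.array([x,y,95.]),R
E
python3 - <<'E'
from lamp import *
d=pickle.load(open("lampB.pkl","rb"))
obj=np.array([[-45,-40,0],[-45,40,0],[30,40,0],[30,-40,0],[-61,-52.5,6],[-61,52.5,6]],float)
px=np.array([[160,246],[320,246],[326,392],[158,397],[130,210],[345,204]],float)
px=(px+.5)/2.5-.5+[220,90]
def res(q):
    p,R=bayT(q); return (proj(d,p+R.apply(obj),1)-px).ravel()
s=least_squares(res,[610,225,0.]);print(s.x,s.fun.reshape(-1,2).round(1))
p,R=bayT(s.x)
# overlay
im=cv2.resize(d["color"][90:330,220:430,::-1],None,fx=3,fy=3,interpolation=cv2.INTER_CUBIC)
def L(P):
    u=(proj(d,p+R.apply(np.array(P,float)),1)-[220,90]+.5)*3-.5
    cv2.polylines(im,[np.int32(u)],1,(0,0,255),1)
L(obj[:4]);L([[-61,-52.5,6],[-61,52.5,6],[61,52.5,6],[61,-52.5,6]]);L([[47.5,-80,14],[47.5,80,14],[61.5,80,14],[61.5,-80,14]]);L([[47.5,-80,9],[47.5,80,9],[47.5,80,14],[47.5,-80,14]])
cv2.imwrite("pics/w3.png",im[:600])
E
```

```text
[ 6.18515504e+02  2.11498394e+02 -5.05300559e-02] [[-1.3 -0.6]
 [ 0.6 -2.3]
 [ 0.5  1.7]
 [-0.6  1. ]
 [ 0.   0.1]
 [ 0.7  0.2]]
```

View pics/w3.png

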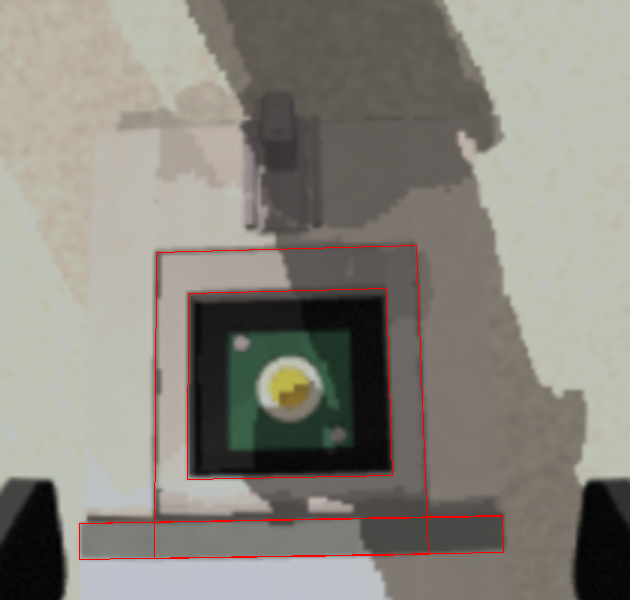

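```bash
python3 - <<'E'
from h import *
delta([590,-260,260],down(2.04))
E
python3 -m jog '[{"x":-46,"y":0,"z":-8,"ax":0,"ay":-0.1,"az":0,"grip":85},{"x":-94,"y":0,"z":-15,"ax":0,"ay":-0.2,"az":0,"grip":85},{"x":-142,"y":0,"z":-22,"ax":0,"ay":-0.3,"az":0,"grip":85},{"x":-190,"y":0,"z":-29,"ax":0,"ay":-0.4,"az":0,"grip":85},{"x":-238,"y":0,"z":-36,"ax":0,"ay":-0.5,"az":0,"grip":85}]'
python3 - <<'E'
from h import *
delta([590,-260,260],down(2.04))
E
```

```text
d [-485.4    1.5  -69.9] a [ 0.0021 -0.5444  0.0012] rows>= 9.8
clock: 2.9
eef_pos: [575.3, -13.4, 263.6]
tool_rot: [-1.576, 0.002, 1.999]
force: [0.8, -0.5, 0.2]
width: 85.0
d [-230.4    3.6   89.1] a [ 0.0049 -0.0406 -0.0019] rows>= 4.9
```

```bash
python3 -m jog '[{"x":-44,"y":0,"z":17,"ax":0,"ay":-0.04,"az":0,"grip":85},{"x":-88,"y":0,"z":34,"ax":0,"ay":-0.04,"az":0,"grip":85},{"x":-132,"y":0,"z":51,"ax":0,"ay":-0.04,"az":0,"grip":85},{"x":-176,"y":0,"z":68,"ax":0,"ay":-0.04,"az":0,"grip":85},{"x":-215,"y":0,"z":83,"ax":0,"ay":-0.04,"az":0,"grip":85}]'
python3 -m jog '[{"x":-10,"y":0,"z":5,"ax":0,"ay":0,"az":0,"grip":85},{"x":-12,"y":0,"z":5,"ax":0,"ay":0,"az":0,"grip":85},{"x":-12,"y":0,"z":5,"ax":0,"ay":0,"az":0,"grip":85}]'
python3 - <<'E'
from h import *
import pickle
d=get_image("wrist");pickle.dump(d,open("panA.pkl","wb"));crop(d,"pics/p1.png",220,90,430,330,2.5);print(pose()[0],F(d))
E
```

```text
clock: 3.4
eef_pos: [587.8, -244.9, 263.8]
tool_rot: [-1.574, 0.004, 2.034]
force: [-0.2, -0.3, 0.1]
width: 85.0
clock: 3.7
eef_pos: [588.7, -253.6, 261.9]
tool_rot: [-1.573, 0.0, 2.036]
force: [-0.6, 0.9, 0.3]
width: 85.1
[ 588.7503765  -252.80056395  261.65097043] 309.70691628693146
```

View pics/p1.png

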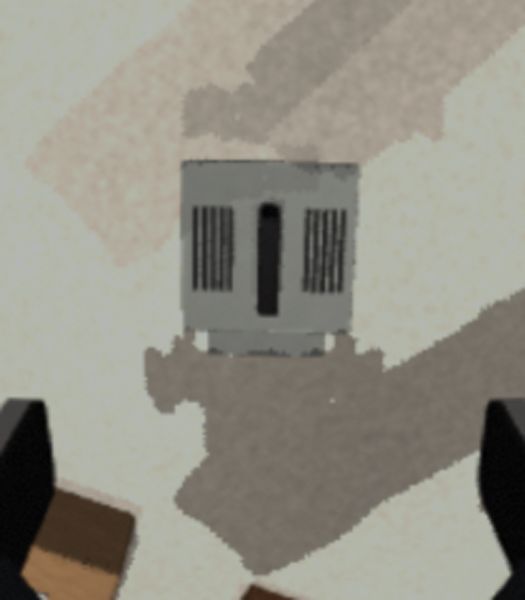

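Run:
```python
from lamp import *
d=pickle.load(open("panA.pkl","rb"))
obj=np.array([[-51,-50,6],[-51,50,6],[51,50,6],[51,-50,6],[67,-35,4],[67,35,4]],float)
px=np.array([[182,160],[358,163],[351,331],[183,330],[208,354],[324,355]],float)
px=(px+.5)/2.5-.5+[220,90]
def P(q): return np.array([q[0],q[1],0]),Rn.from_euler('z',q[2])
def res(q):
    p,R=P(q); return (proj(d,p+R.apply(obj),1)-px).ravel()
s=least_squares(res,[638,-233,0.47]);print(s.x,s.fun.reshape(-1,2).round(1))
p,R=P(s.x)
print(proj(d,p+R.apply([[-28,-6,40],[-28,6,40],[28,6,40],[28,-6,40]]),1).round(1), (np.array([[258,204],[281,204],[279,316],[257,316]])/2.5+[220,90]))
delta([s.x[0],s.x[1],60],down(s.x[2]+np.pi/2))
delta([s.x[0],s.x[1],20],down(s.x[2]+np.pi/2))
```

```text
[ 6.31378762e+02 -2.32266568e+02  4.48749895e-01] [[-0.6  0.1]
 [ 0.4  0. ]
 [-0.2  0.4]
 [ 0.1 -0.2]
 [ 0.3 -0.3]
 [ 0.1 -0. ]]
[[322.8 175.8]
 [332.  176. ]
 [331.1 216. ]
 [322.3 215.9]] [[323.2 171.6]
 [332.4 171.6]
 [331.6 216.4]
 [322.8 216.4]]
d [ -0.9 201.8 -46.8] a [0.0023 0.0174 0.0003] rows>= 4.1
d [ -0.9 241.8 -46.8] a [0.0023 0.0174 0.0003] rows>= 4.9
```

```bash
python3 -m jog '[{"x":-1,"y":40,"z":-15,"ax":0,"ay":0.017,"az":0,"grip":85},{"x":-1,"y":85,"z":-30,"ax":0,"ay":0.017,"az":0,"grip":85},{"x":-1,"y":130,"z":-47,"ax":0,"ay":0.017,"az":0,"grip":85},{"x":-1,"y":175,"z":-47,"ax":0,"ay":0.017,"az":0,"grip":60},{"x":-1,"y":205,"z":-47,"ax":0,"ay":0.017,"az":0,"grip":50}]'
python3 -m jog '[{"x":0,"y":15,"z":0,"ax":0,"ay":0,"az":0,"grip":40},{"x":0,"y":25,"z":0,"ax":0,"ay":0,"az":0,"grip":35},{"x":0,"y":25,"z":0,"ax":0,"ay":0,"az":0,"grip":35}]'
python3 - <<'E'
from h import *
delta([631.4,-232.3,20],down(.449+np.pi/2))
d=get_image("wrist");crop(d,"pics/p2.png",120,90,540,390,1.8)
E
```

```text
clock: 4.25
eef_pos: [629.9, -230.6, 52.7]
tool_rot: [-1.57, -0.004, 2.022]
force: [-0.6, 0.5, -0.5]
width: 58.4
clock: 4.55
eef_pos: [630.5, -234.4, 30.5]
tool_rot: [-1.571, -0.001, 2.018]
force: [-0.2, -0.6, -0.0]
width: 34.8
d [ 1.5 10.5 -1.7] a [ 0.0001 -0.0018  0.0005] rows>= 0.2
```

View pics/p2.png

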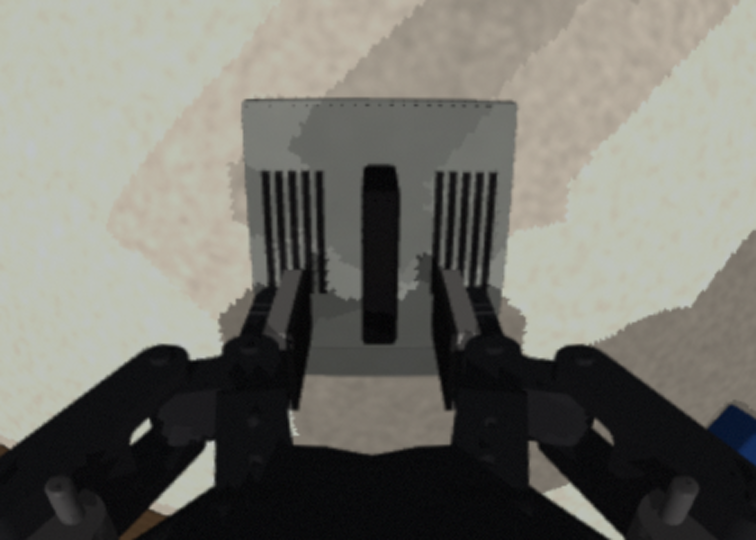

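```bash
python3 -m jog '[{"x":0.5,"y":6,"z":-1,"ax":0,"ay":0,"az":0,"grip":35},{"x":0.5,"y":10.5,"z":-1,"ax":0,"ay":0,"az":0,"grip":30},{"x":0.5,"y":10.5,"z":-1,"ax":0,"ay":0,"az":0,"grip":0},{"x":0.5,"y":10.5,"z":-1,"ax":0,"ay":0,"az":0,"grip":0},{"x":0.5,"y":10.5,"z":-1,"ax":0,"ay":0,"az":0,"grip":0}]'
python3 -m jog '[{"x":0,"y":0,"z":0,"ax":0,"ay":0,"az":0,"grip":0},{"x":0,"y":0,"z":0,"ax":0,"ay":0,"az":0,"grip":0},{"x":0,"y":-10,"z":0,"ax":0,"ay":0,"az":0,"grip":0},{"x":0,"y":-30,"z":0,"ax":0,"ay":0,"az":0,"grip":0},{"x":0,"y":-30,"z":0,"ax":0,"ay":0,"az":0,"grip":0}]'
python3 - <<'E'
from h import *
print(read_state()["width"],pose()[0],read_state()["force"],read_state()["torque"])
d=get_image("wrist");crop(d,"pics/p3.png",120,90,540,390,1.8)
E
```

```text
clock: 5.1
eef_pos: [631.0, -234.7, 20.3]
tool_rot: [-1.571, 0.0, 2.017]
force: [0.1, 0.8, -0.4]
width: -0.1
clock: 5.6
eef_pos: [633.2, -235.4, 53.3]
tool_rot: [-1.575, 0.004, 2.017]
force: [0.6, 0.4, 0.6]
width: -0.2
-0.23211841629168795 [ 633.18886844 -235.40612995   53.25329228] [0.55567218 0.38664387 0.57069373] [-0.04144817 -0.05330317  0.03323873]
```

View pics/p3.png

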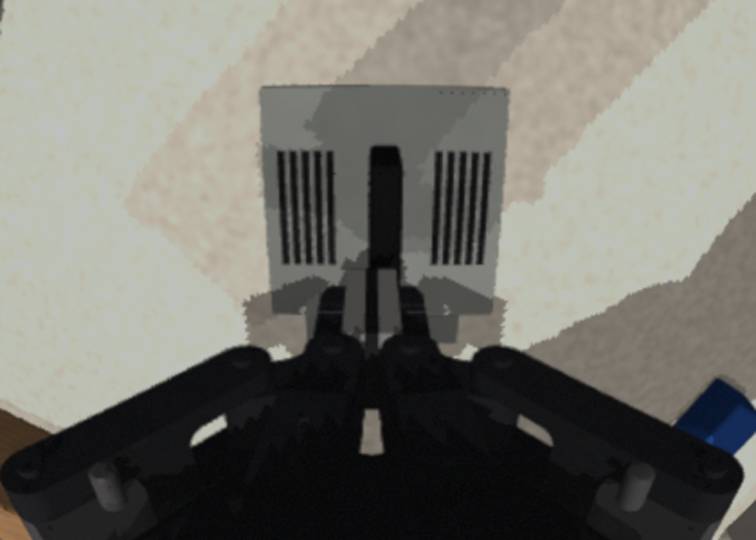

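Run:
```python
from lamp import *
d=get_image("top");pickle.dump(d,open("top2.pkl","wb"))
im=cv2.resize(d["color"][120:230,330:440,::-1],None,fx=6,fy=6,interpolation=cv2.INTER_CUBIC)[:600]
p=np.array([631.4,-232.3,0]);R=Rn.from_euler('z',.449)
def L(P,c,o=p,R=R):
    u=(proj(d,o+R.apply(np.array(P,float)))-[330,120]+.5)*6-.5
    cv2.polylines(im,[np.int32(u)],1,c,1)
L([[-51,-50,6],[-51,50,6],[51,50,6],[51,35,4],[67,35,4],[67,-35,4],[51,-35,4],[51,-50,6]],(0,0,255))
cv2.imwrite("pics/t2.png",im)
d=get_image("scene");pickle.dump(d,open("sc2.pkl","wb"))
im=cv2.resize(d["color"][160:260,190:310,::-1],None,fx=6,fy=6,interpolation=cv2.INTER_CUBIC)
def L(P,c,o=p,R=R):
    u=(proj(d,o+R.apply(np.array(P,float)))-[190,160]+.5)*6-.5
    cv2.polylines(im,[np.int32(u)],1,c,1)
L([[-51,-50,6],[-51,50,6],[51,50,6],[51,35,4],[67,35,4],[67,-35,4],[51,-35,4],[51,-50,6]],(0,0,255))
q,Q=pose(); L([[0,11,11],[0,11,-11],[0,0,0]],(0,255,0),q,Q)
cv2.imwrite("pics/s2.png",im)
```

```text
(no output)
```

View pics/t2.png

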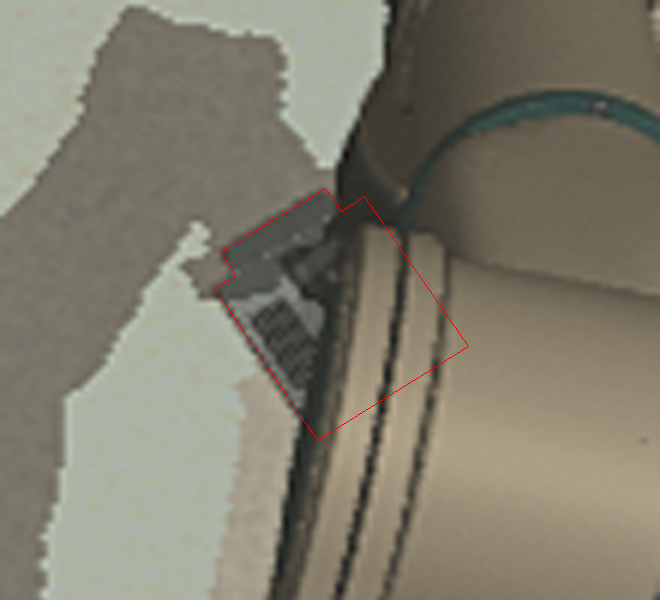

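View pics/s2.png

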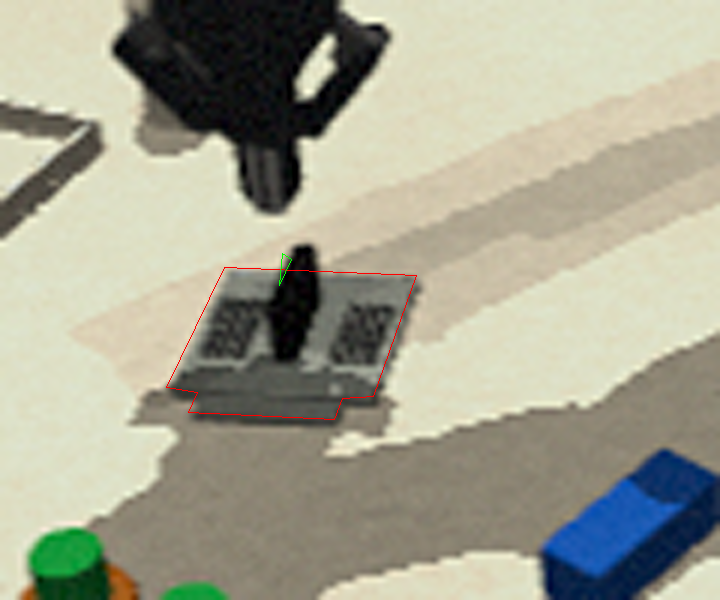

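Run:
```python
from lamp import *
w=get_image("wrist");s=pickle.load(open("sc2.pkl","rb"))
p,R=pose()
u=(np.array([275,212])+.5)/6-.5+[190,160]
o1,r1=ray(s,*u)
for v in (235,239,243):
    uw=(np.array([373,(v-90)*1.8])+.5)/1.8-.5+[120,90]
    o2,r2=ray(w,*uw,True)
    A=np.c_[r1,-r2];t=np.linalg.lstsq(A,o2-o1,rcond=None)[0]
    a=o1+r1*t[0];b=o2+r2*t[1];m=(a+b)/2
    print(m.round(1),np.linalg.norm(a-b).round(1),R.inv().apply(m-p).round(1))
o,r=ray(w,w["cx"],w["cy"],1);print(R.inv().apply(o-p),R.inv().apply(r))
crop(w,"pics/p4.png",260,200,400,300,5)
```

```text
[ 625.6 -238.8   69.9] 2.5 [ -1.9 -20.3   6.3]
[ 627.  -237.7   71. ] 1.9 [ -1.7 -21.4   4.5]
[ 628.5 -236.7   72.2] 1.4 [ -1.4 -22.6   2.8]
[  -0.91480016 -171.99153627   75.87281156] [-0.00179646  0.95404242 -0.29966622]
```

View pics/p4.png

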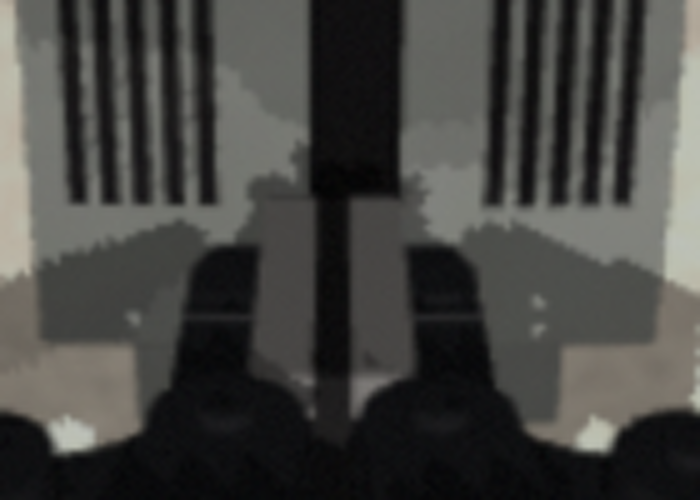

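```bash
python3 - <<'E'
from h import *
delta([631.4,-232.3,3],down(.449+np.pi/2))
E
python3 -m jog '[{"x":2,"y":-5,"z":0,"ax":0,"ay":0,"az":0,"grip":45},{"x":4,"y":-5,"z":0,"ax":0,"ay":0,"az":0,"grip":45},{"x":4.5,"y":5,"z":0,"ax":0,"ay":0,"az":0,"grip":45},{"x":4.5,"y":25,"z":0,"ax":0,"ay":0,"az":0,"grip":45},{"x":4.5,"y":45,"z":0,"ax":0,"ay":0,"az":0,"grip":45}]'
python3 - <<'E'
from lamp import *
print(pose()[0])
w=get_image("wrist");crop(w,"pics/p5.png",120,90,540,390,1.8)
d=get_image("scene");crop(d,"pics/s3.png",190,160,310,260,5)
E
```

```text
d [ 1.3 46.6 -1.8] a [-0.0006 -0.0028  0.0007] rows>= 0.9
clock: 6.3
eef_pos: [628.9, -230.2, 3.9]
tool_rot: [-1.571, 0.0, 2.017]
force: [0.4, 0.6, 0.2]
width: 44.9
[ 628.85116612 -230.22550774    3.94849658]
```

View pics/p5.png

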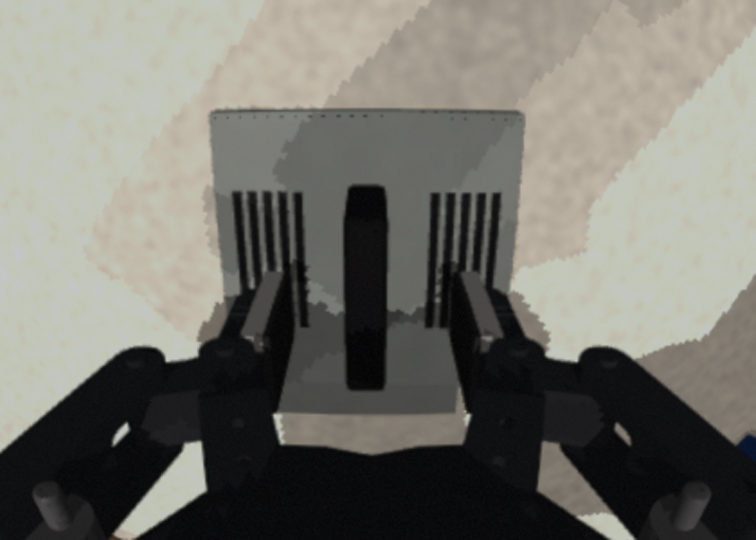

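View pics/s3.png

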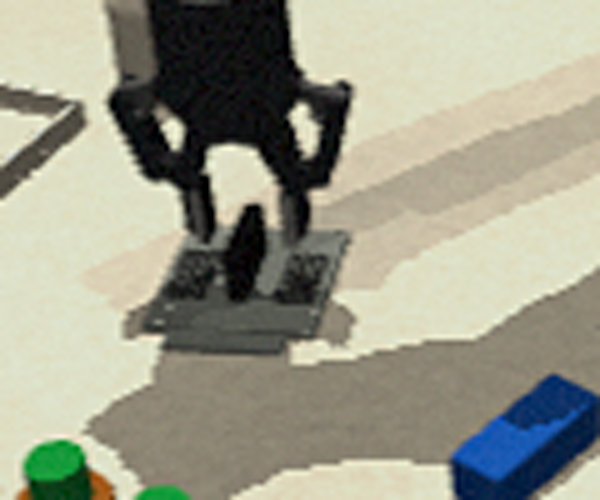

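```bash
python3 -m jog '[{"x":-2.5,"y":4,"z":-4,"ax":0,"ay":0,"az":0,"grip":45},{"x":-2.5,"y":9.5,"z":-4,"ax":0,"ay":0,"az":0,"grip":40},{"x":-2.5,"y":9.5,"z":-4,"ax":0,"ay":0,"az":0,"grip":0},{"x":-2.5,"y":9.5,"z":-4,"ax":0,"ay":0,"az":0,"grip":0},{"x":-2.5,"y":9.5,"z":-4,"ax":0,"ay":0,"az":0,"grip":0}]'
python3 - <<'E'
from lamp import *
print(pose()[0],read_state()["width"],read_state()["force"])
w=get_image("wrist");crop(w,"pics/p6.png",120,90,540,390,1.8)
d=get_image("scene");crop(d,"pics/s4.png",190,160,310,260,5)
E
```

```text
clock: 6.9
eef_pos: [633.9, -231.1, -3.9]
tool_rot: [-1.571, 0.001, 2.017]
force: [0.5, -0.1, 0.7]
width: 10.5
[ 633.85900611 -231.09027874   -3.89876494] 10.450101800988412 [ 0.51254567 -0.05639818  0.72293357]
```

View pics/p6.png

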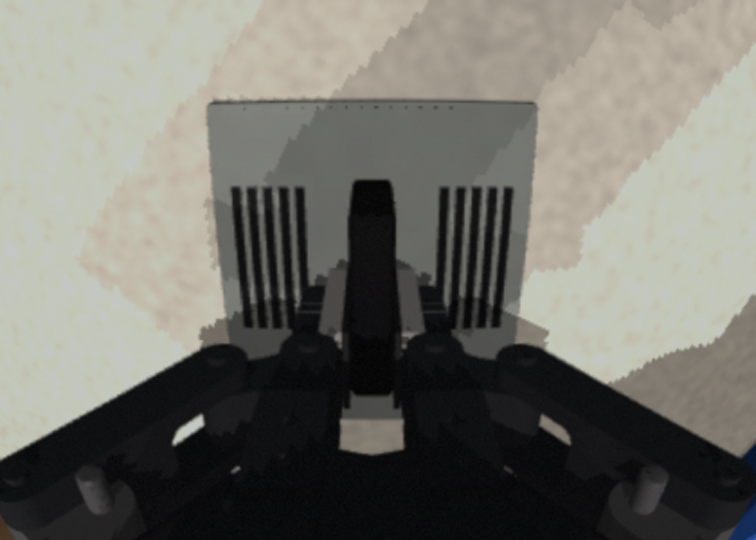

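View pics/s4.png

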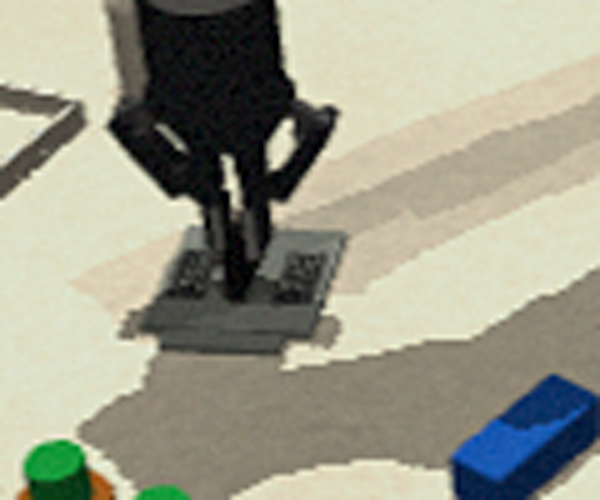

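```bash
python3 -m jog '[{"x":0,"y":0,"z":0,"ax":0,"ay":0,"az":0,"grip":0},{"x":0,"y":-5,"z":0,"ax":0,"ay":0,"az":0,"grip":0},{"x":0,"y":-30,"z":0,"ax":0,"ay":0,"az":0,"grip":0},{"x":0,"y":-75,"z":0,"ax":0,"ay":0,"az":0,"grip":0},{"x":0,"y":-120,"z":0,"ax":0,"ay":0,"az":0,"grip":0}]'
python3 -m jog '[{"x":0,"y":-40,"z":0,"ax":0,"ay":0,"az":0,"grip":0},{"x":0,"y":-80,"z":0,"ax":0,"ay":0,"az":0,"grip":0},{"x":0,"y":-120,"z":0,"ax":0,"ay":0,"az":0,"grip":0},{"x":0,"y":-120,"z":0,"ax":0,"ay":0,"az":0,"grip":0},{"x":0,"y":-120,"z":0,"ax":0,"ay":0,"az":0,"grip":0}]'
python3 - <<'E'
from lamp import *
print(pose()[0],read_state()["width"],read_state()["force"],read_state()["torque"])
w=get_image("wrist");pickle.dump((w,pose()),open("held.pkl","wb"));crop(w,"pics/p7.png",150,90,510,330,2.2)
d=get_image("scene");crop(d,"pics/s5.png",150,60,350,220,4)
E
```

```text
clock: 7.5
eef_pos: [632.5, -230.6, 115.8]
tool_rot: [-1.569, -0.002, 2.017]
force: [1.8, -0.3, -1.6]
width: 10.2
clock: 8.0
eef_pos: [633.6, -230.9, 236.3]
tool_rot: [-1.572, 0.001, 2.017]
force: [-0.4, -1.0, -2.2]
width: 10.5
[ 633.63651397 -230.93770154  236.26123497] 10.539967178810125 [-0.39621109 -1.0248779  -2.2261161 ] [ 0.00283388  0.01076802 -0.03348548]
```

View pics/p7.png

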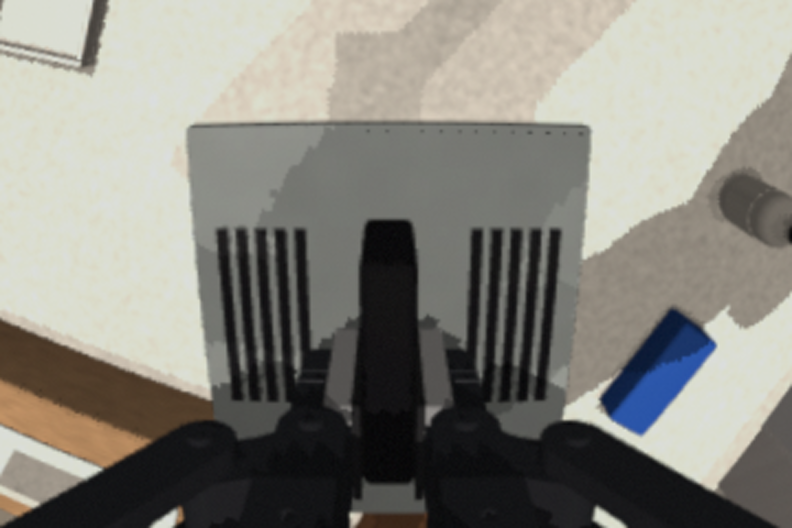

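View pics/s5.png

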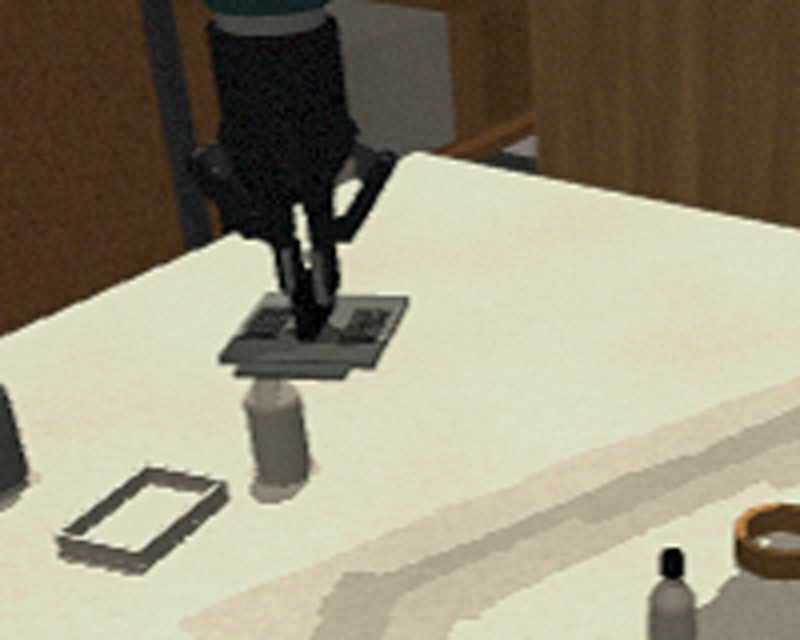

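Run:
```python
from lamp import *
w,(p,R)=pickle.load(open("held.pkl","rb"))
obj=np.array([[-51,-50,6],[-51,50,6],[-28,-6,40],[-28,6,40],[67,0,4]],float)
px=np.array([[188,126],[589,127],[365,222],[413,222],[390,513]],float)
px=(px+.5)/2.2-.5+[150,90]
B=Rn.from_matrix(np.array([[0,1,0],[0,0,-1],[-1,0,0]],float)) # panel axes in tool: xp=-z, yp=x, zp=-y  columns
print(B.apply([1,0,0]),B.apply([0,1,0]),B.apply([0,0,1]))
def P(q): return np.array(q[:3]),B*Rn.from_rotvec(q[3:6])
def pr(q):
    t,Q=P(q); return proj(w,p+R.apply(t+Q.apply(obj)),1)
q0=np.array([0,-3.9,2.8,0,0,0])
print((pr(q0)-px).round(1))
prior=np.array([1,1.5,1.5,.01,.015,.01])
f=lambda q:np.r_[(pr(q)-px).ravel()/.7,(q-q0)/prior]
s=least_squares(f,q0,x_scale=prior);print(s.x.round(3));print((pr(s.x)-px).round(1))
```

```text
[ 0.  0. -1.] [1. 0. 0.] [ 0. -1.  0.]
[[ 2.2 -2.5]
 [ 3.4 -2.8]
 [ 0.5 14.7]
 [ 5.8 14.7]
 [ 1.7 -3.5]]
[-1.393e+00 -1.936e+00  2.235e+00 -1.000e-03 -1.140e-01  1.000e-03]
[[ 3.5 -3.8]
 [-3.  -4.5]
 [-2.3  3. ]
 [ 2.3  2.9]
 [-0.2  1.4]]
```

Run:
```python
from lamp import *
w,(p,R)=pickle.load(open("held.pkl","rb"))
obj=np.array([[-51,-50,6],[-51,50,6],[-28,-6,6],[-28,6,6],[67,0,4]],float)
px=np.array([[188,126],[589,127],[365,222],[413,222],[390,513]],float)
px=(px+.5)/2.2-.5+[150,90]
B=Rn.from_matrix(np.array([[0,1,0],[0,0,-1],[-1,0,0]],float))
def P(q): return np.array(q[:3]),B*Rn.from_rotvec(q[3:6])
def pr(q):
    t,Q=P(q); return proj(w,p+R.apply(t+Q.apply(obj)),1)
q0=np.array([0,-3.9,2.8,0,0,0])
print((pr(q0)-px).round(1))
prior=np.array([1,1.5,1.5,.01,.015,.01])
f=lambda q:np.r_[(pr(q)-px).ravel()/.7,(q-q0)/prior]
s=least_squares(f,q0,x_scale=prior);print(s.x.round(3));print((pr(s.x)-px).round(1))
im=cv2.resize(w["color"][90:330,150:510,::-1],None,fx=2.2,fy=2.2,interpolation=cv2.INTER_CUBIC)
t,Q=P(s.x)
for L in ([[-51,-50,6],[-51,50,6],[51,50,6],[51,-50,6]],[[51,35,4],[67,35,4],[67,-35,4],[51,-35,4]],[[-28,-6,6],[-28,6,6],[28,6,6],[28,-6,6]],[[-28,-6,40],[-28,6,40],[28,6,40],[28,-6,40]]):
    u=(proj(w,p+R.apply(t+Q.apply(np.array(L,float))),1)-[150,90]+.5)*2.2-.5
    cv2.polylines(im,[np.int32(u)],1,(0,0,255),1)
cv2.imwrite("pics/p8.png",im)
```

```text
[[ 2.2 -2.5]
 [ 3.4 -2.8]
 [ 2.6 -5.7]
 [ 2.7 -5.7]
 [ 1.7 -3.5]]
[-1.403e+00 -4.646e+00  5.540e-01  0.000e+00 -8.000e-03  1.000e-03]
[[-0.3  1.8]
 [ 0.8  1.1]
 [-0.  -1.6]
 [ 0.1 -1.6]
 [-0.2  0.1]]
```

View pics/p8.png

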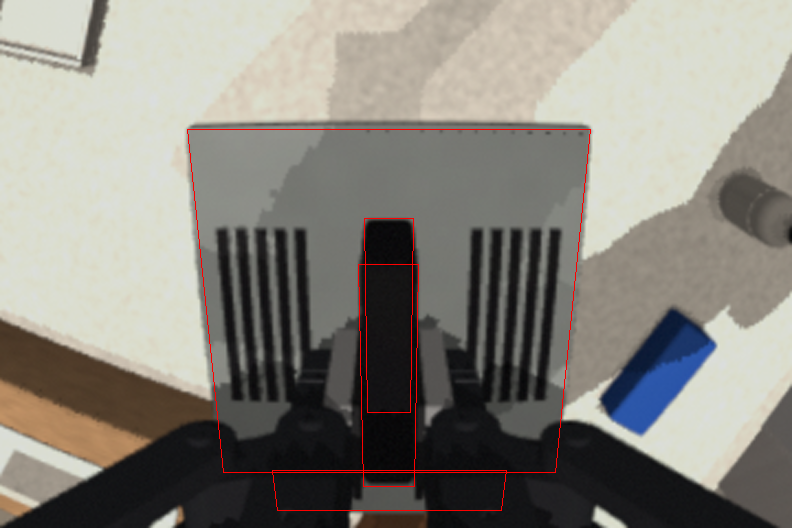

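Run:
```python
from lamp import *
p,R=bayT([618.5,211.5,-.0505])
o=[]
for n,(x0,y0) in (("top",(205,125)),("scene",(315,200))):
    d=get_image(n)
    im=cv2.resize(d["color"][y0:y0+110,x0:x0+120,::-1],None,fx=5,fy=5,interpolation=cv2.INTER_CUBIC)
    for L in ([[-45,-40,0],[-45,40,0],[30,40,0],[30,-40,0]],[[-61,-52.5,6],[-61,52.5,6],[61,52.5,6],[61,-52.5,6]],[[47.5,-80,14],[47.5,80,14],[61.5,80,14],[61.5,-80,14]]):
        u=(proj(d,p+R.apply(np.array(L,float)))-[x0,y0]+.5)*5-.5
        cv2.polylines(im,[np.int32(u)],1,(0,0,255),1)
    o.append(im)
cv2.imwrite("pics/l1.png",o[0]);cv2.imwrite("pics/l2.png",o[1])
```

```text
(no output)
```

View pics/l1.png

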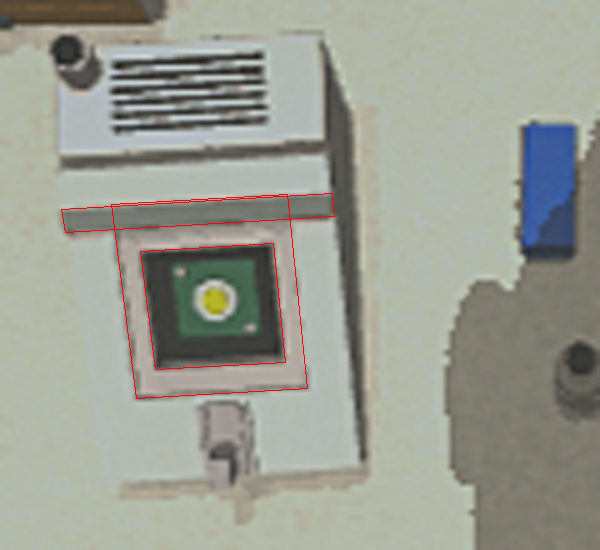

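View pics/l2.png

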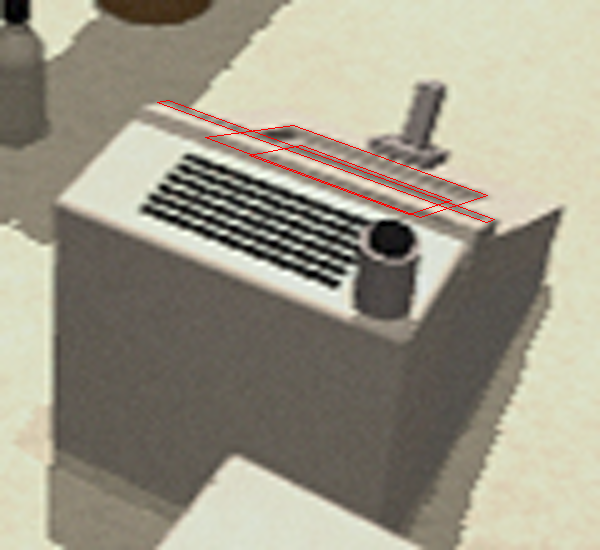

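```bash
cat >> lamp.py <<'E'
BAY=[618.5,211.5,-.0505]
HELD=np.array([-1.4,-4.6,0.5])
def tgt(tx,tz,tilt,ty=0,bay=None):
    """tool pose putting tongue tip underside at bay (tx,ty,tz) with tilt deg"""
    p,R=bayT(bay or BAY); t=np.radians(tilt)
    Rt=Rtool(R.apply([0,1,0]),R.apply([-np.sin(t),0,-np.cos(t)]))
    tip=p+R.apply([tx,ty,tz]); return tip-Rt.apply(HELD+[0,0,-67]),Rt
def where():
    """tongue tip and low edge, in bay"""
    p,R=bayT(BAY); q,Q=pose()
    for n,v in (("tip",-67),("low",51)): print(n,R.inv().apply(q+Q.apply(HELD+[0,0,v])-p).round(1))
    print("rel rot bay",np.degrees((R.inv()*Q*Rn.from_matrix(np.array([[0,1,0],[0,0,-1],[-1,0,0.]]))).as_rotvec()).round(1))
E
python3 - <<'E'
from lamp import *
for a in ((40,60,10),(40,1.5,10)):
    x=tgt(*a);print(x[0]);delta(*x)
E
```

```text
[562.36716221 215.73890758 139.89459864]
d [ 432.5   94.3 -129.7] a [-0.3454  0.4913  0.0887] rows>= 9.2
[591.57987273 214.26241034  89.23211252]
d [ 418.4  144.8 -155.6] a [-0.3454  0.4913  0.0887] rows>= 9.4
```

```bash
python3 -m jog '[{"x":40,"y":0,"z":-10,"ax":0,"ay":0.05,"az":0,"grip":0},{"x":85,"y":0,"z":-20,"ax":-0.03,"ay":0.1,"az":0.01,"grip":0},{"x":130,"y":0,"z":-35,"ax":-0.08,"ay":0.15,"az":0.02,"grip":0},{"x":175,"y":0,"z":-50,"ax":-0.12,"ay":0.2,"az":0.03,"grip":0},{"x":220,"y":0,"z":-65,"ax":-0.17,"ay":0.25,"az":0.04,"grip":0}]'
python3 - <<'E'
from lamp import *
delta(*tgt(40,60,10))
E
```

```text
clock: 8.7
eef_pos: [596.3, -2.7, 234.3]
tool_rot: [-1.744, 0.017, 1.762]
force: [0.2, 0.5, -2.1]
width: 10.3
d [222.5  90.7   7.5] a [-0.1729  0.2386  0.0459] rows>= 4.8
```

```bash
python3 -m jog '[{"x":44,"y":0,"z":0,"ax":-0.04,"ay":0.05,"az":0.01,"grip":0},{"x":88,"y":0,"z":0,"ax":-0.08,"ay":0.1,"az":0.02,"grip":0},{"x":132,"y":10,"z":0,"ax":-0.12,"ay":0.15,"az":0.03,"grip":0},{"x":176,"y":20,"z":2,"ax":-0.16,"ay":0.2,"az":0.04,"grip":0},{"x":210,"y":30,"z":4,"ax":-0.172,"ay":0.235,"az":0.046,"grip":0}]'
python3 - <<'E'
from lamp import *
delta(*tgt(40,60,10))
E
```

```text
clock: 9.2
eef_pos: [555.2, 204.0, 199.6]
tool_rot: [-1.917, 0.002, 1.527]
force: [1.0, 0.1, -2.6]
width: 10.5
d [12.2 58.4 14. ] a [-0.0028  0.0074  0.0001] rows>= 1.2
```

```bash
python3 -m jog '[{"x":5,"y":25,"z":6,"ax":0,"ay":0.007,"az":0,"grip":0},{"x":11,"y":48,"z":13,"ax":-0.003,"ay":0.007,"az":0,"grip":0},{"x":11,"y":58,"z":14,"ax":-0.003,"ay":0.007,"az":0,"grip":0},{"x":11,"y":58,"z":14,"ax":-0.003,"ay":0.007,"az":0,"grip":0}]'
python3 - <<'E'
from lamp import *
where();delta(*tgt(40,60,10));delta(*tgt(40,4,10))
w=get_image("wrist");q,Q=pose();o,r=ray(w,w["cx"],w["cy"],1);print(Q.inv().apply(o-q).round(1))
crop(w,"pics/i1.png",150,60,510,330,2.2)
d=get_image("scene");crop(d,"pics/i2.png",300,120,460,260,4.2)
d=get_image("top");crop(d,"pics/i3.png",190,110,310,230,5)
E
```

```text
clock: 9.6
eef_pos: [564.2, 210.8, 140.1]
tool_rot: [-1.919, 0.003, 1.519]
force: [-0.9, 0.3, -0.9]
width: 10.4
tip [41.9 -4.9 59. ]
low [-74.3  -4.9  79.6]
rel rot bay [-0.2 10.1  0. ]
d [ 4.9 -0.6  2. ] a [-0.0011 -0.0002 -0.0028] rows>= 0.1
d [ 5.  54.6 -7.8] a [-0.0011 -0.0002 -0.0028] rows>= 1.1
[  -0.4 -170.5   76.6]
```

View pics/i1.png

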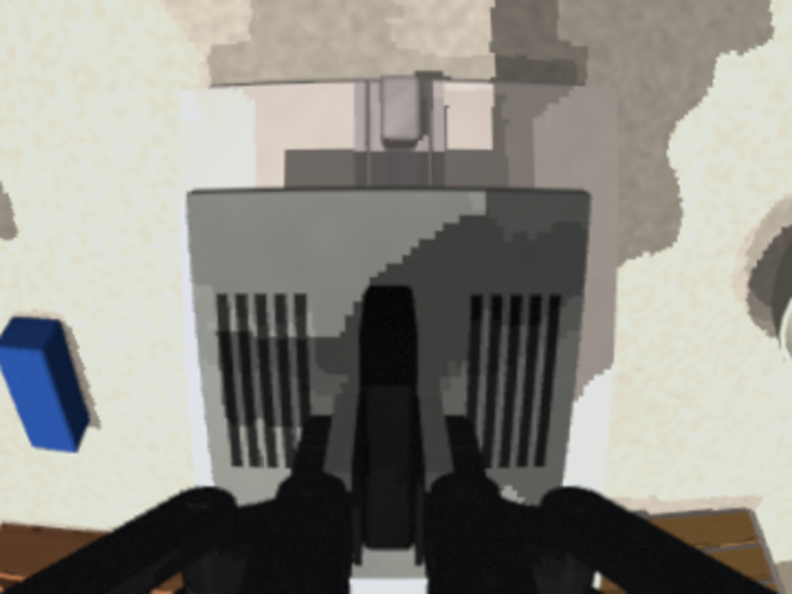

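View pics/i2.png

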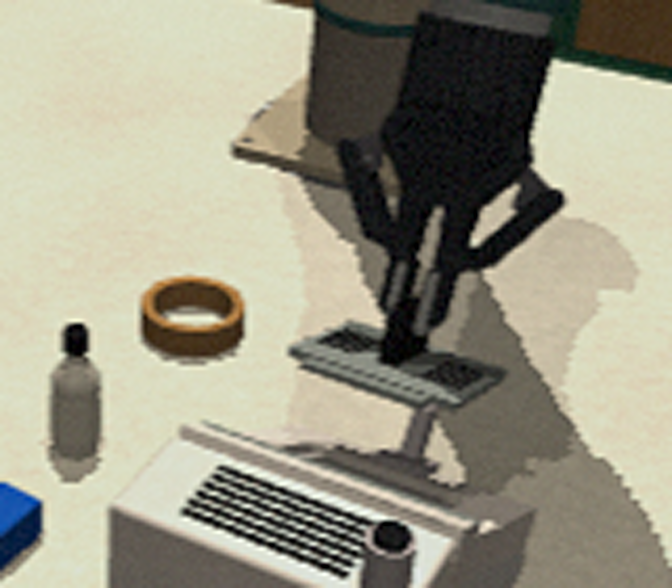

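View pics/i3.png

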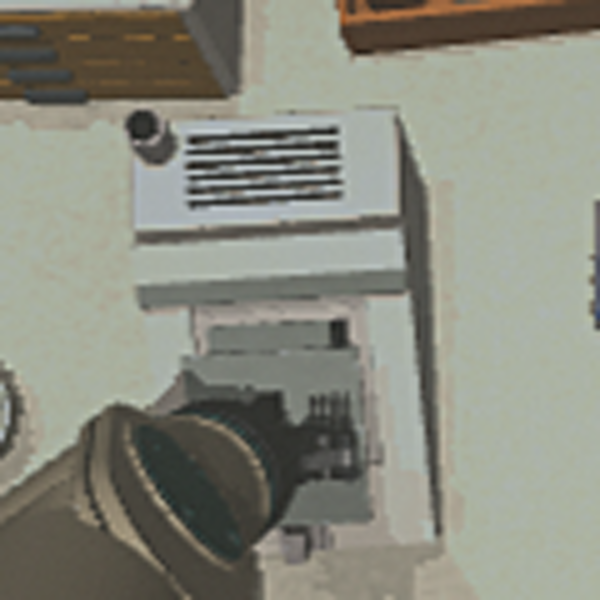

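```bash
cat >> lamp.py <<'E'
PB=Rn.from_matrix(np.array([[0,1,0],[0,0,-1],[-1,0,0.]]))
PL=([[-51,-50,6],[-51,50,6],[51,50,6],[51,-50,6]],[[51,35,4],[67,35,4],[67,-35,4],[51,-35,4]])
LL=([[-45,-40,0],[-45,40,0],[30,40,0],[30,-40,0]],[[-61,-52.5,6],[-61,52.5,6],[61,52.5,6],[61,-52.5,6]],[[47.5,-80,14],[47.5,80,14],[61.5,80,14],[61.5,-80,14]])
def overlay(d,name,x0,y0,x1,y1,k,fish=False,panel=True,q=None):
    im=cv2.resize(d["color"][y0:y1,x0:x1,::-1],None,fx=k,fy=k,interpolation=cv2.INTER_CUBIC)
    def dr(P,c):
        u=(proj(d,P,fish)-[x0,y0]+.5)*k-.5; cv2.polylines(im,[np.int32(u)],1,c,1)
    p,R=bayT(BAY)
    for L in LL: dr(p+R.apply(np.array(L,float)),(0,0,255))
    if panel:
        q,Q=q or pose()
        for L in PL: dr(q+Q.apply(HELD+PB.apply(np.array(L,float))),(0,255,0))
    cv2.imwrite(name,im)
E
python3 - <<'E'
from lamp import *
for i in range(3):
    t=get_image("top"); print(pose()[0].round(1))
q=pose()
overlay(t,"pics/j1.png",190,110,310,230,5,q=q)
w=get_image("wrist");print(pose()[0].round(1))
overlay(w,"pics/j2.png",150,60,510,330,2.2,True,q=q);where()
E
```

```text
[566.2 211.2 143.3]
[566.1 211.3 143.4]
[566.  211.5 143.3]
[565.9 211.6 143.2]
tip [44.9 -4.1 61.2]
low [-71.4  -3.8  81.3]
rel rot bay [ 0.   9.8 -0.1]
```

View pics/j1.png

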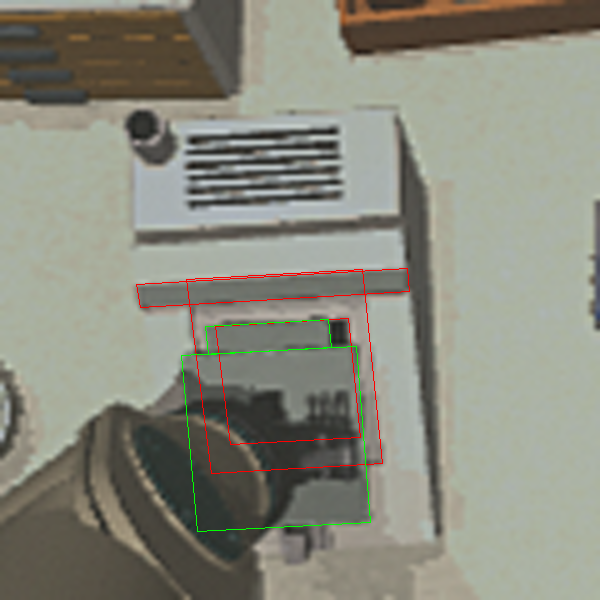

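View pics/j2.png

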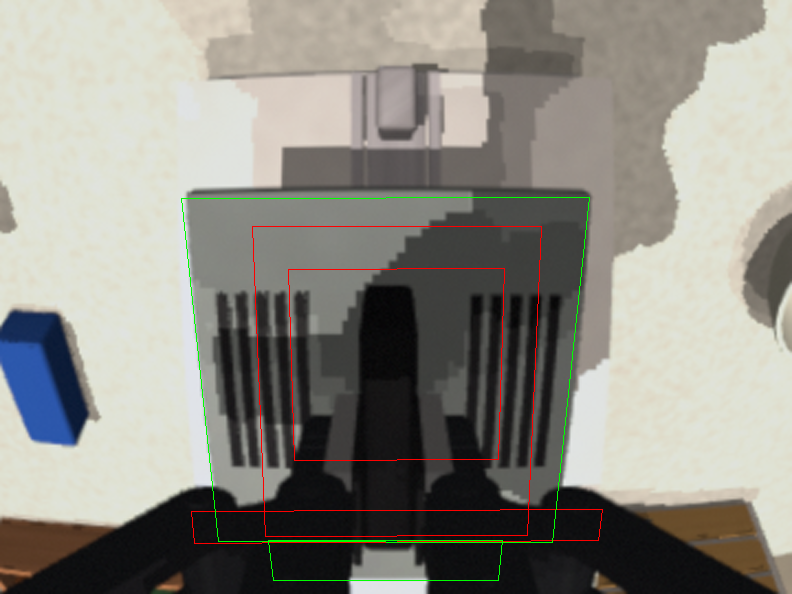

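```bash
python3 - <<'E'
from lamp import *
delta(*tgt(40,4,10))
E
python3 -m jog '[{"x":4,"y":20,"z":-1,"ax":0,"ay":0,"az":0,"grip":0},{"x":4,"y":40,"z":-3,"ax":0,"ay":0,"az":0,"grip":0},{"x":4,"y":52,"z":-4,"ax":0,"ay":0,"az":0,"grip":0},{"x":4,"y":52,"z":-4,"ax":0,"ay":0,"az":0,"grip":0},{"x":4,"y":52,"z":-4,"ax":0,"ay":0,"az":0,"grip":0}]'
python3 - <<'E'
from lamp import *
for i in range(3):
    w=get_image("wrist");where()
print(read_state()["force"])
overlay(w,"pics/j4.png",150,60,510,330,2.2,True)
t=get_image("top");overlay(t,"pics/j3.png",190,110,310,230,5);delta(*tgt(40,2,10))
E
```

```text
d [ 3.9 57.  -4.9] a [ 0.0037 -0.0019  0.0008] rows>= 1.1
clock: 10.45
eef_pos: [587.6, 214.0, 94.3]
tool_rot: [-1.922, -0.001, 1.519]
force: [0.4, 0.2, -2.5]
width: 10.0
tip [39.1 -0.6  8.5]
low [-77.2  -0.4  28.8]
rel rot bay [-0.   9.9 -0.1]
tip [39.2 -0.4  8.9]
low [-77.1  -0.2  29.1]
rel rot bay [-0.   9.9 -0.1]
tip [39.3 -0.1  9.1]
low [-77.    0.1  29.3]
rel rot bay [-0.   9.8 -0.1]
[ 0.43493498 -0.07924089 -1.57725966]
d [-0.2  6.8 -1.9] a [ 0.0031 -0.0014  0.0001] rows>= 0.1
```

View pics/j3.png

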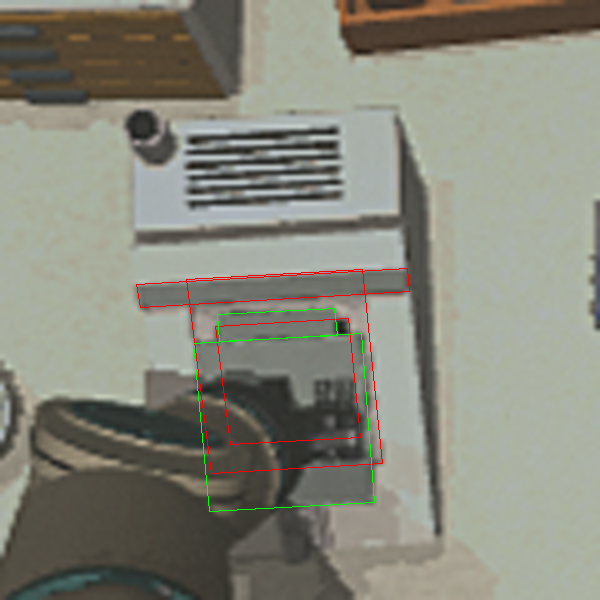

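View pics/j4.png

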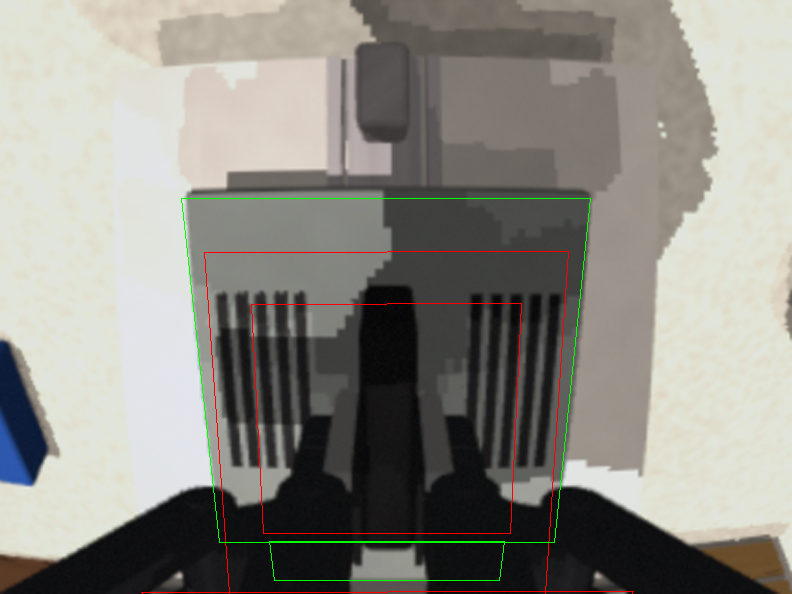

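```bash
cat >> lamp.py <<'E'
_hw,(_hp,_hR)=pickle.load(open("held.pkl","rb"))
_T=np.array(_hw["camera_from_world"]); 
CR=_hR.inv()*Rn.from_matrix(_T[:3,:3].T); CO=_hR.inv().apply(-_T[:3,:3].T@_T[:3,3]-_hp)
def campose(w):
    T=np.array(w["camera_from_world"]); Q=Rn.from_matrix(T[:3,:3].T)*CR.inv(); o=-T[:3,:3].T@T[:3,3]
    return o-Q.apply(CO),Q
def where2(w):
    p,R=bayT(BAY); q,Q=campose(w)
    for n,v in (("tip",-67),("low",51)): print("cam",n,R.inv().apply(q+Q.apply(HELD+[0,0,v])-p).round(1))
    print("rot",np.degrees((R.inv()*Q*PB).as_rotvec()).round(1))
E
python3 - <<'E'
from lamp import *
print(CO.round(1))
for i in range(3):
    w=get_image("wrist");where2(w);where()
E
```

```text
[  -1.1 -173.1   75.7]
cam tip [38.8  1.2  7.3]
cam low [-77.4   1.4  27.6]
rot [ 0.1  9.9 -0.1]
tip [39.3  0.4  9.3]
low [-76.9   0.5  29.4]
rel rot bay [ 0.   9.8 -0.1]
cam tip [38.8  1.5  7.3]
cam low [-77.5   1.6  27.6]
rot [ 0.1  9.9 -0.1]
tip [39.3  0.6  9.3]
low [-77.    0.7  29.4]
rel rot bay [ 0.   9.8 -0. ]
cam tip [38.7  1.6  7.3]
cam low [-77.5   1.7  27.6]
rot [ 0.2  9.9 -0. ]
tip [39.1  0.7  9.2]
low [-77.1   0.7  29.3]
rel rot bay [ 0.   9.8 -0. ]
```

```bash
python3 - <<'E'
from lamp import *
p,R=bayT(BAY);q,Q=pose()
for v in ([0,0,-1],[1,0,0],[0,1,0]): print(v,Q.inv().apply(R.apply(v)).round(3))
E
python3 -m jog '[{"x":-1,"y":3,"z":0.5,"ax":0,"ay":0,"az":0,"grip":0},{"x":-1,"y":5,"z":0.9,"ax":0,"ay":0,"az":0,"grip":0},{"x":-1,"y":5,"z":0.9,"ax":0,"ay":0,"az":0,"grip":0}]'
python3 - <<'E'
from lamp import *
print(read_state()["force"]);w=get_image("wrist");where2(w);where()
E
python3 -m jog '[{"x":0,"y":1.5,"z":0.3,"ax":0,"ay":0,"az":0,"grip":0},{"x":0,"y":1.5,"z":0.3,"ax":0,"ay":0,"az":0,"grip":0}]'
python3 - <<'E'
from lamp import *
print(read_state()["force"]);w=get_image("wrist");where2(w);where()
E
```

```text
[0, 0, -1] [-0.     0.985 -0.171]
[1, 0, 0] [ 0.001 -0.171 -0.985]
[0, 1, 0] [1. 0. 0.]
clock: 11.1
eef_pos: [587.8, 213.7, 89.6]
tool_rot: [-1.922, -0.0, 1.52]
force: [0.1, -0.4, -1.8]
width: 10.3
[ 0.05333835 -0.41347111 -1.75125983]
cam tip [36.3  0.4  1.9]
cam low [-79.9   0.4  22.3]
rot [ 0.1 10.  -0. ]
tip [37.  -0.7  3.9]
low [-79.2  -0.6  24.1]
rel rot bay [ 0.   9.9 -0. ]
clock: 11.35
eef_pos: [588.1, 213.8, 88.1]
tool_rot: [-1.922, -0.0, 1.52]
force: [0.3, -0.6, -1.8]
width: 10.2
[ 0.32895028 -0.59387766 -1.79339855]
cam tip [35.9  0.3  0.4]
cam low [-80.3   0.4  20.8]
rot [ 0.1 10.  -0. ]
tip [36.5 -0.7  2.4]
low [-79.8  -0.7  22.6]
rel rot bay [ 0.   9.9 -0. ]
```

```bash
python3 -m jog '[{"x":0,"y":1,"z":-0.2,"ax":0,"ay":0,"az":0,"grip":0},{"x":0,"y":1,"z":-0.2,"ax":0,"ay":0,"az":0,"grip":0}]'
python3 -m jog '[{"x":0,"y":1,"z":-0.2,"ax":0,"ay":0,"az":0,"grip":0},{"x":0,"y":1,"z":-0.2,"ax":0,"ay":0,"az":0,"grip":0}]'
python3 - <<'E'
from lamp import *
print(read_state()["force"]);w=get_image("wrist");where2(w);where()
E
```

```text
clock: 11.6
eef_pos: [588.7, 213.7, 87.3]
tool_rot: [-1.922, -0.0, 1.52]
force: [-0.6, 1.0, -0.4]
width: 10.1
clock: 11.8
eef_pos: [588.7, 213.7, 86.5]
tool_rot: [-1.922, -0.0, 1.52]
force: [-5.2, -0.5, 3.5]
width: 10.3
[-5.17763285 -0.49090884  3.45024569]
cam tip [35.7  0.3 -1.3]
cam low [-80.5   0.3  19.2]
rot [ 0.1 10.  -0. ]
tip [36.2 -0.8  0.7]
low [-80.   -0.7  21. ]
rel rot bay [-0.   9.9 -0. ]
```

```bash
python3 -m jog '[{"x":0.5,"y":-1.5,"z":0,"ax":0,"ay":0,"az":0,"grip":0},{"x":0.5,"y":-2.4,"z":-5,"ax":0,"ay":0,"az":0,"grip":0},{"x":0.5,"y":-3.2,"z":-10,"ax":0,"ay":0,"az":0,"grip":0},{"x":0.5,"y":-3.2,"z":-10,"ax":0,"ay":0,"az":0,"grip":0}]'
python3 - <<'E'
from lamp import *
print(read_state()["force"]);w=get_image("wrist");where2(w);where()
E
```

```text
clock: 12.25
eef_pos: [599.2, 213.6, 93.5]
tool_rot: [-1.924, -0.001, 1.518]
force: [-0.1, -0.4, -2.4]
width: 10.2
[-0.09652544 -0.39682084 -2.44505955]
cam tip [48.3  0.6 -0.3]
cam low [-68.    0.8  20. ]
rot [ 0.2  9.9 -0.1]
tip [48.  -0.6  1.7]
low [-68.3  -0.4  21.8]
rel rot bay [ 0.   9.8 -0.1]
```

```bash
python3 -m jog '[{"x":0,"y":-0.7,"z":-4,"ax":0,"ay":0,"az":0,"grip":0},{"x":0,"y":-1.4,"z":-8,"ax":0,"ay":0,"az":0,"grip":0},{"x":0,"y":-1.4,"z":-8,"ax":0,"ay":0,"az":0,"grip":0}]'
python3 - <<'E'
from lamp import *
print(read_state()["force"]);w=get_image("wrist");where2(w);where()
overlay(w,"pics/k1.png",150,60,510,330,2.2,True,q=campose(w))
t=get_image("top");overlay(t,"pics/k2.png",190,110,310,230,5,q=campose(w))
s=get_image("scene");overlay(s,"pics/k3.png",315,150,435,260,5,panel=False)
E
```

```text
clock: 12.6
eef_pos: [605.5, 213.3, 97.4]
tool_rot: [-1.923, -0.001, 1.519]
force: [-0.4, -0.7, -2.1]
width: 10.1
[-0.43287513 -0.71725532 -2.09593619]
cam tip [55.7  0.7 -0.1]
cam low [-60.6   0.9  20.2]
rot [ 0.2  9.9 -0.1]
tip [55.7 -0.4  1.8]
low [-60.6  -0.2  22. ]
rel rot bay [ 0.   9.8 -0.1]
```

View pics/k1.png

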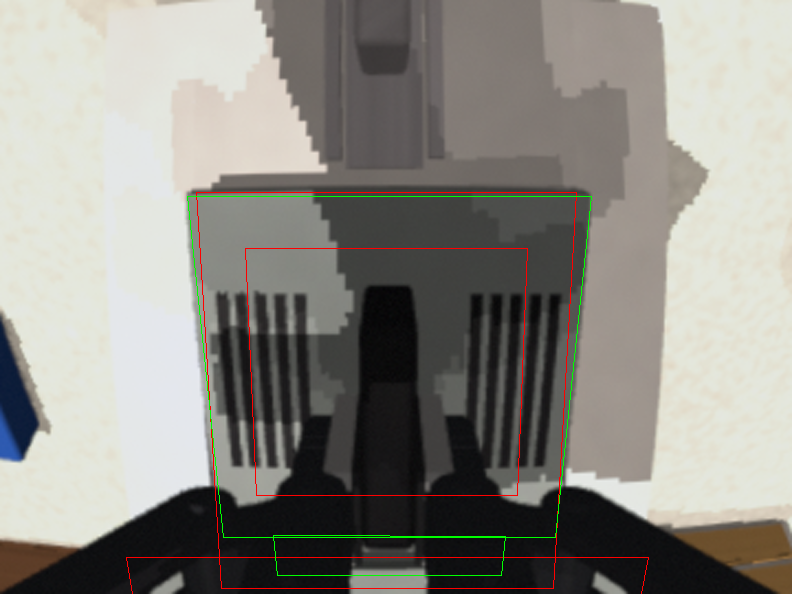

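View pics/k2.png

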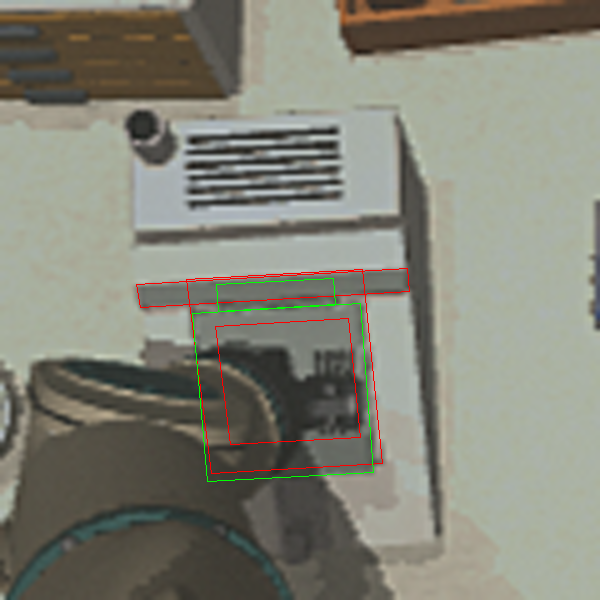

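View pics/k3.png

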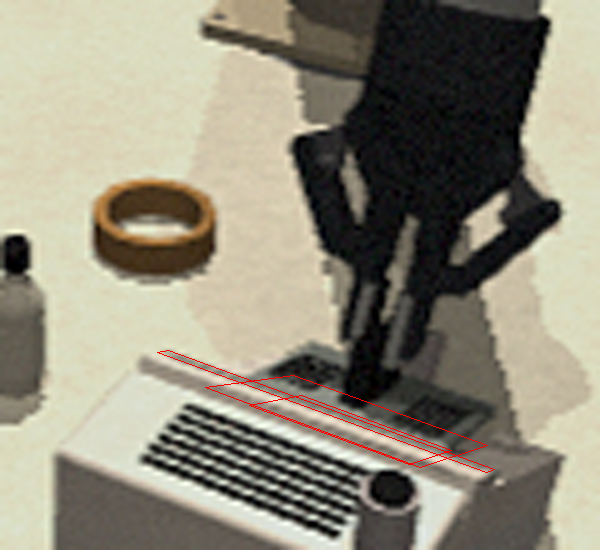

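```bash
python3 -m jog '[{"x":0,"y":-0.4,"z":-2,"ax":0,"ay":0,"az":0,"grip":0},{"x":0,"y":-0.5,"z":-3,"ax":0,"ay":0,"az":0,"grip":0},{"x":0,"y":-0.5,"z":-3,"ax":0,"ay":0,"az":0,"grip":0}]'
python3 -m jog '[{"x":0,"y":-0.4,"z":-1.5,"ax":0,"ay":0,"az":0,"grip":0},{"x":0,"y":-0.4,"z":-1.5,"ax":0,"ay":0,"az":0,"grip":0}]'
python3 - <<'E'
from lamp import *
print(read_state()["force"]);w=get_image("wrist");where2(w);where()
E
```

```text
clock: 13.05
eef_pos: [607.4, 213.3, 98.6]
tool_rot: [-1.923, -0.001, 1.519]
force: [-0.2, 0.1, -1.3]
width: 10.3
clock: 13.25
eef_pos: [608.7, 213.2, 99.5]
tool_rot: [-1.923, -0.0, 1.519]
force: [-0.5, -0.3, -1.7]
width: 10.8
[-0.53884818 -0.25873139 -1.71628609]
cam tip [59.5  0.8  0. ]
cam low [-56.7   0.9  20.4]
rot [ 0.1 10.  -0. ]
tip [59.9 -0.3  2. ]
low [-56.4  -0.2  22.2]
rel rot bay [ 0.   9.9 -0.1]
```

Run:
```python
from lamp import *
t=np.array([0,-4.6,-66.5])
for a in (2.5,5,7.5,10):
    R=Rn.from_rotvec([-np.radians(a),0,0]); print(a,-np.radians(a).round(4),(t-R.apply(t)).round(2))
```

```text
2.5 -0.0436 [ 0.    2.9  -0.26]
5 -0.0873 [ 0.    5.78 -0.65]
7.5 -0.1309 [ 0.    8.64 -1.17]
10 -0.1745 [ 0.   11.48 -1.81]
```

```bash
python3 -m jog '[{"x":0,"y":1.5,"z":-0.1,"ax":-0.022,"ay":0,"az":0,"grip":0},{"x":0,"y":2.9,"z":-0.2,"ax":-0.044,"ay":0,"az":0,"grip":0},{"x":0,"y":5.8,"z":-0.5,"ax":-0.087,"ay":0,"az":0,"grip":0},{"x":0,"y":7.5,"z":-0.8,"ax":-0.114,"ay":0,"az":0,"grip":0},{"x":0,"y":7.5,"z":-0.8,"ax":-0.114,"ay":0,"az":0,"grip":0}]'
python3 - <<'E'
from lamp import *
print(read_state()["force"],read_state()["torque"]);w=get_image("wrist");where2(w);where()
overlay(w,"pics/k4.png",150,60,510,330,2.2,True,q=campose(w))
E
```

```text
clock: 13.8
eef_pos: [611.4, 213.3, 92.3]
tool_rot: [-2.036, -0.001, 1.52]
force: [0.2, 0.1, -2.1]
width: 10.1
[ 0.20598921  0.13750037 -2.11079627] [0.00082425 0.69634906 0.00413053]
cam tip [58.8  1.1 -0.1]
cam low [-59.    1.1   7. ]
rot [0.2 3.4 0. ]
tip [58.   0.5  1.9]
low [-59.8   0.5   8.9]
rel rot bay [0.1 3.4 0. ]
```

View pics/k4.png

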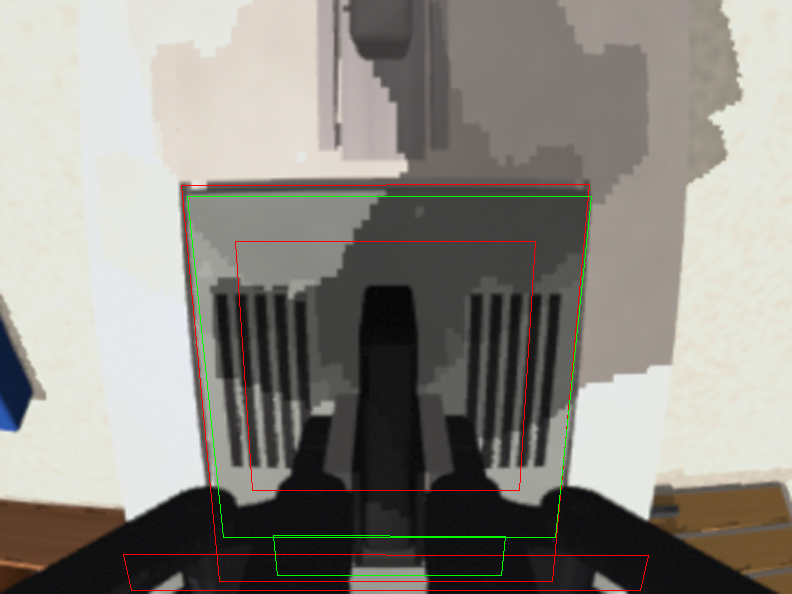

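```bash
python3 -m jog '[{"x":-1,"y":0,"z":-1,"ax":0,"ay":0,"az":0,"grip":0},{"x":-1,"y":1.5,"z":-1.2,"ax":-0.02,"ay":0,"az":0,"grip":0},{"x":-1,"y":2.5,"z":-1.4,"ax":-0.038,"ay":0,"az":0,"grip":0},{"x":-1,"y":2.5,"z":-1.4,"ax":-0.038,"ay":0,"az":0,"grip":0}]'
python3 - <<'E'
from lamp import *
print(read_state()["force"],read_state()["torque"]);w=get_image("wrist");where2(w);where()
overlay(w,"pics/k5.png",150,60,510,330,2.2,True,q=campose(w))
E
```

```text
clock: 14.25
eef_pos: [613.8, 211.9, 90.7]
tool_rot: [-2.073, -0.0, 1.52]
force: [-0.7, -0.2, -0.3]
width: 10.5
[-0.70206259 -0.24580775 -0.31972179] [-0.00135972  0.80434789  0.01857768]
cam tip [60.2 -0.2 -0.3]
cam low [-57.8  -0.3   2.4]
rot [0.1 1.3 0. ]
tip [60.7 -1.3  1.9]
low [-57.3  -1.3   4.4]
rel rot bay [-0.   1.2 -0. ]
```

View pics/k5.png

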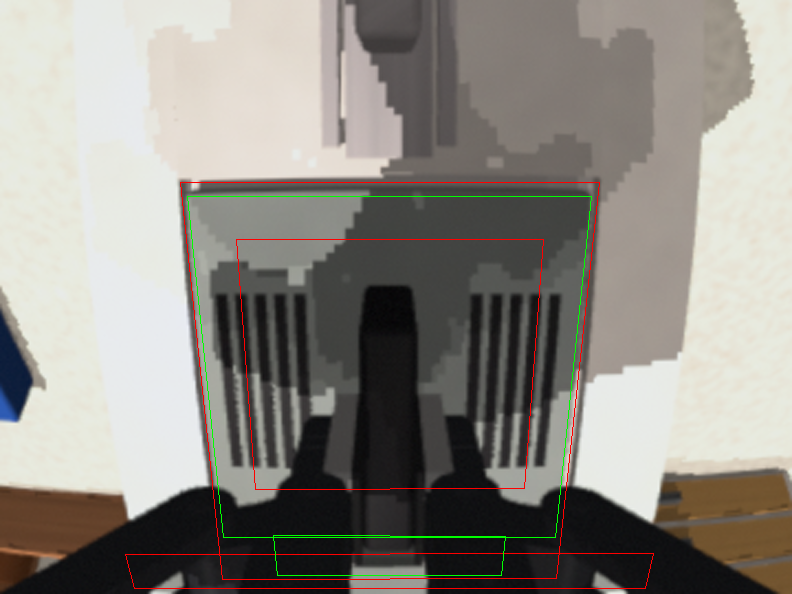

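```bash
python3 -m jog '[{"x":0,"y":1,"z":0,"ax":-0.012,"ay":0,"az":0,"grip":0},{"x":0,"y":2,"z":0,"ax":-0.022,"ay":0,"az":0,"grip":0},{"x":0,"y":2,"z":0,"ax":-0.022,"ay":0,"az":0,"grip":0}]'
python3 - <<'E'
from lamp import *
print(read_state()["force"],read_state()["torque"]);w=get_image("wrist");where2(w);where()
E
python3 -m jog '[{"x":0,"y":1,"z":0,"ax":0,"ay":0,"az":0,"grip":0},{"x":0,"y":1,"z":0,"ax":0,"ay":0,"az":0,"grip":0}]'
python3 - <<'E'
from lamp import *
print(read_state()["force"],read_state()["torque"]);w=get_image("wrist");where2(w);where()
overlay(w,"pics/k6.png",150,60,510,330,2.2,True,panel=False)
s=get_image("scene");overlay(s,"pics/k7.png",315,150,435,260,5,panel=False)
E
```

```text
clock: 14.6
eef_pos: [615.5, 211.7, 90.1]
tool_rot: [-2.097, -0.001, 1.519]
force: [-3.3, -1.0, 4.0]
width: 10.4
[-3.26974054 -1.00508823  3.95452103] [-0.01896006  0.84665987  0.00223451]
cam tip [61.3 -0.4 -0.2]
cam low [-56.7  -0.3  -0.2]
rot [ 0.1 -0.  -0.1]
tip [61.4 -1.5  2. ]
low [-56.6  -1.3   1.7]
rel rot bay [-0.  -0.1 -0.1]
clock: 14.85
eef_pos: [615.5, 211.7, 90.0]
tool_rot: [-2.098, -0.001, 1.519]
force: [-10.3, -1.2, 14.2]
width: 10.6
[-10.31170301  -1.20230268  14.20124209] [-0.32027565  0.95034192 -0.19523533]
cam tip [61.3 -0.4 -0.2]
cam low [-56.7  -0.3  -0.3]
rot [ 0.1 -0.1 -0.1]
tip [61.4 -1.5  2. ]
low [-56.6  -1.3   1.6]
rel rot bay [ 0.  -0.2 -0.1]
```

View pics/k6.png

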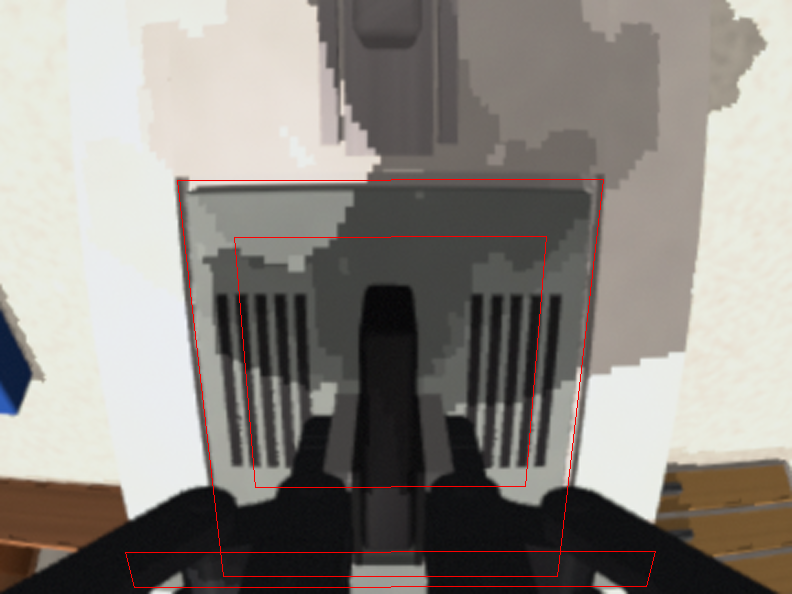

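View pics/k7.png

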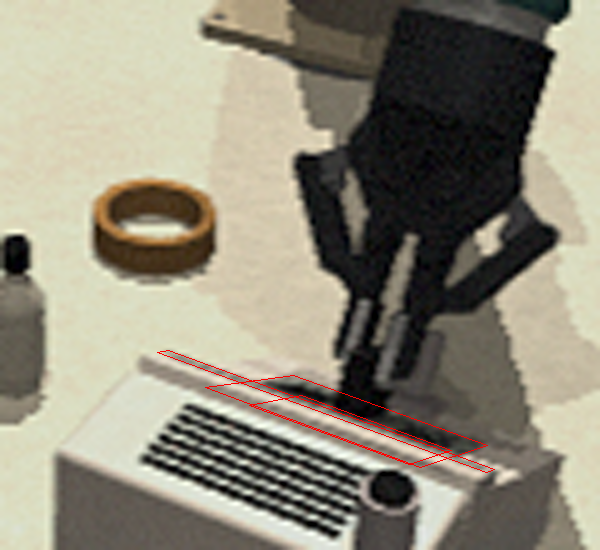

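```bash
python3 -m jog '[{"x":0,"y":-1,"z":0,"ax":0,"ay":0,"az":0,"grip":0},{"x":0,"y":-1,"z":0,"ax":0,"ay":0,"az":0,"grip":20},{"x":0,"y":-1,"z":0,"ax":0,"ay":0,"az":0,"grip":30},{"x":0,"y":-1,"z":0,"ax":0,"ay":0,"az":0,"grip":40},{"x":0,"y":-10,"z":0,"ax":0,"ay":0,"az":0,"grip":45}]'
python3 -m jog '[{"x":0,"y":-30,"z":0,"ax":0,"ay":0,"az":0,"grip":45},{"x":0,"y":-70,"z":10,"ax":0,"ay":0,"az":0,"grip":45},{"x":0,"y":-100,"z":50,"ax":0,"ay":0,"az":0,"grip":45},{"x":0,"y":-100,"z":75,"ax":0,"ay":0,"az":0,"grip":45},{"x":0,"y":-100,"z":75,"ax":0,"ay":0,"az":0,"grip":45}]'
python3 - <<'E'
from lamp import *
w=get_image("wrist");print(pose()[0]);pickle.dump((w,pose()),open("bolt.pkl","wb"))
overlay(w,"pics/m1.png",180,30,470,330,2,True,panel=False)
t=get_image("top");overlay(t,"pics/m2.png",190,110,310,230,5,panel=False)
E
```

```text
clock: 15.45
eef_pos: [610.7, 211.4, 96.1]
tool_rot: [-2.095, 0.001, 1.519]
force: [-0.1, -1.0, 0.8]
width: 44.8
clock: 15.95
eef_pos: [492.0, 218.6, 144.8]
tool_rot: [-2.092, 0.001, 1.524]
force: [0.7, 0.5, 0.4]
width: 45.2
[494.44909578 218.27407362 145.52921057]
```

View pics/m1.png

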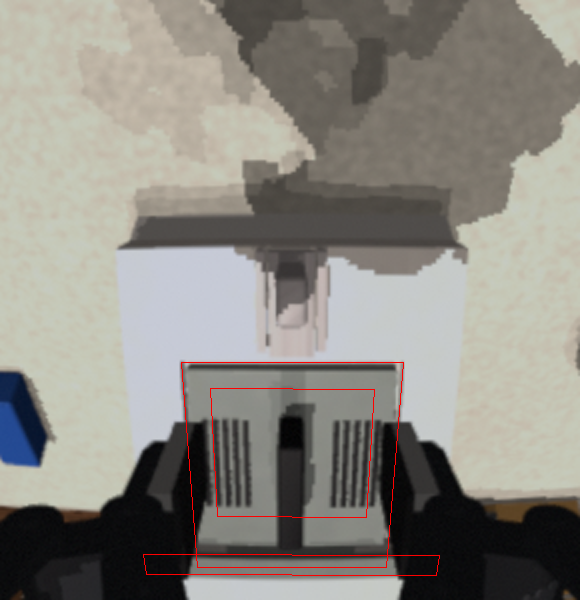

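View pics/m2.png

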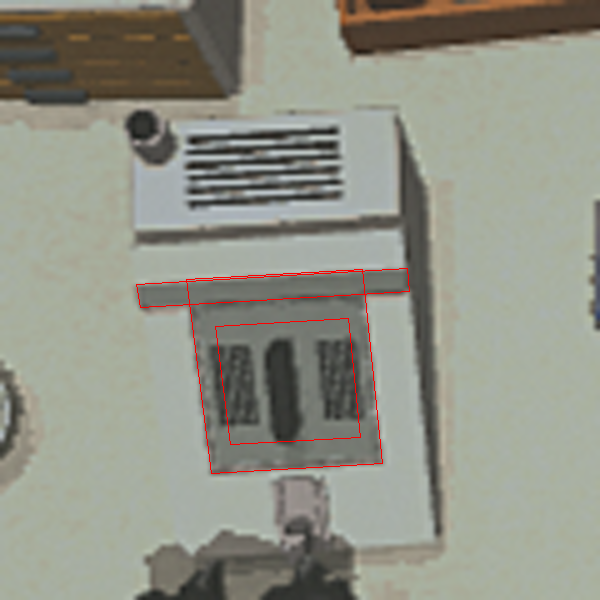

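Run:
```python
from lamp import *
w,q=pickle.load(open("bolt.pkl","rb"))
crop(w,"pics/m3.png",295,145,360,220,8)
```

```text
(no output)
```

View pics/m3.png

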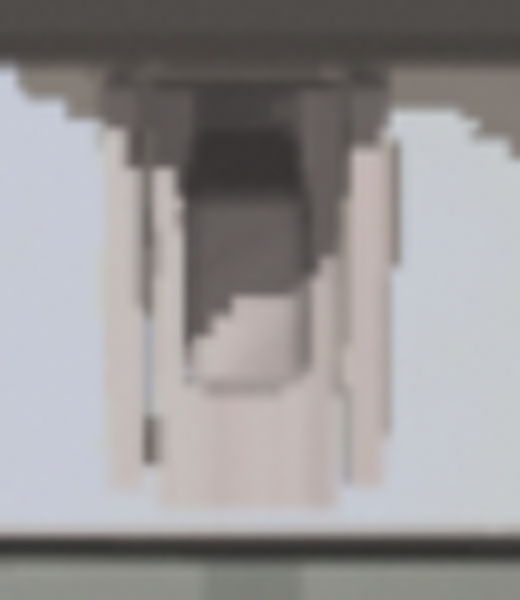

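Run:
```python
from lamp import *
w,q=pickle.load(open("bolt.pkl","rb"))
obj=np.array([[-10,-6,46.5],[-10,6,46.5],[10,-6,46.5],[10,6,46.5],[-10,-6,12.5],[-10,6,12.5]])
px=(np.array([[190,190],[303,190],[192,386],[306,386],[199,130],[293,130]])+.5)/8-.5+[295,145]
p,R=bayT(BAY)
f=lambda s:(proj(w,p+R.apply(obj+[s[0],s[1],0]),1)-px).ravel()
s=least_squares(f,[-85,0]);print(s.x,s.fun.reshape(-1,2).round(1))
f3=lambda s:(proj(w,p+R.apply(obj+s),1)-px).ravel()
s3=least_squares(f3,[-85,0,0]);print(s3.x,s3.fun.reshape(-1,2).round(1))
# bar end and rim
for u,v in ((163,505),(340,505),(250,535)):
    o,r=ray(w,*((np.array([u,v])+.5)/8-.5+[295,145]),True); n=R.apply([0,0,1]); z=12.5 if v<520 else 6
    t=((p+n*z-o)@n)/(r@n); print(R.inv().apply(o+r*t-p).round(1))
```

```text
[-100.44188113   -0.53955249] [[-0.7 -0. ]
 [ 0.9  0. ]
 [-0.9  0.6]
 [ 0.3  0.6]
 [-0.8 -0.7]
 [ 1.2 -0.6]]
[-97.44412726  -0.55091776 -12.7091316 ] [[-0.3  0.3]
 [ 0.5  0.4]
 [-0.5 -0.4]
 [-0.1 -0.3]
 [-0.5 -0. ]
 [ 0.9  0. ]]
[-66.6 -10.   12.5]
[-66.7  10.1  12.5]
[-60.7  -0.1   6. ]
```

```bash
cat >> lamp.py <<'E'
def tb(): 
    p,R=bayT(BAY); q,Q=pose(); print("TCP in bay",R.inv().apply(q-p).round(1))
def tt(x,y,z):
    p,R=bayT(BAY); return p+R.apply([x,y,z]),Rtool(R.apply([0,1,0]),R.apply([0,0,-1]))
E
python3 - <<'E'
from lamp import *
get_image("top");tb();delta(*tt(-127,.9,50));delta(*tt(-127,.9,2))
E
```

```text
TCP in bay [-80.    0.3 105.2]
d [ 0.6 55.1 47.2] a [ 0.003  -0.0014 -0.0005] rows>= 1.5
d [  0.6 103.1  47.4] a [ 0.003  -0.0014 -0.0005] rows>= 2.3
```

```bash
python3 -m jog '[{"x":0.6,"y":0,"z":25,"ax":0,"ay":0,"az":0,"grip":0},{"x":0.6,"y":10,"z":49,"ax":0,"ay":0,"az":0,"grip":0},{"x":0.6,"y":40,"z":49,"ax":0,"ay":0,"az":0,"grip":0},{"x":0.6,"y":60,"z":49,"ax":0,"ay":0,"az":0,"grip":0},{"x":0.6,"y":60,"z":49,"ax":0,"ay":0,"az":0,"grip":0}]'
python3 - <<'E'
from lamp import *
w=get_image("wrist");tb();print(read_state()["width"],read_state()["force"]);crop(w,"pics/n1.png",220,130,430,330,3)
s=get_image("scene");crop(s,"pics/n2.png",330,150,450,270,5)
E
```

```text
clock: 16.6
eef_pos: [485.1, 217.8, 67.4]
tool_rot: [-2.095, 0.002, 1.516]
force: [0.5, -0.3, -0.5]
width: 0.1
TCP in bay [-129.6   -0.2   44.1]
0.08320399803288957 [ 0.45605821 -0.83026866 -0.2535681 ]
```

View pics/n1.png

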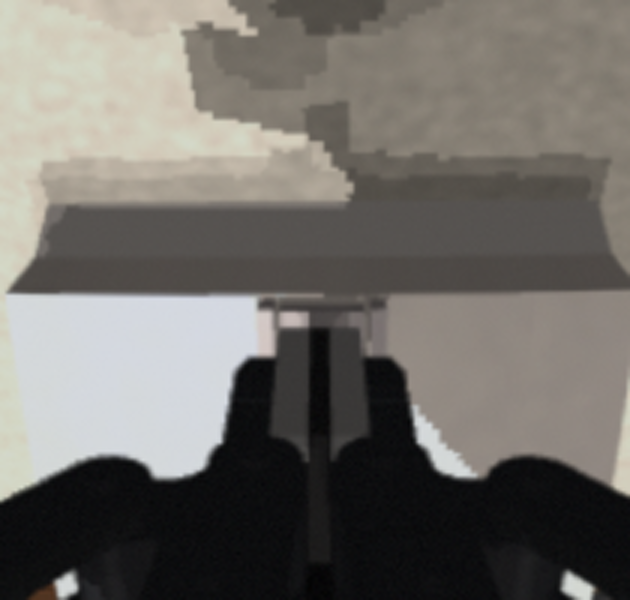

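View pics/n2.png

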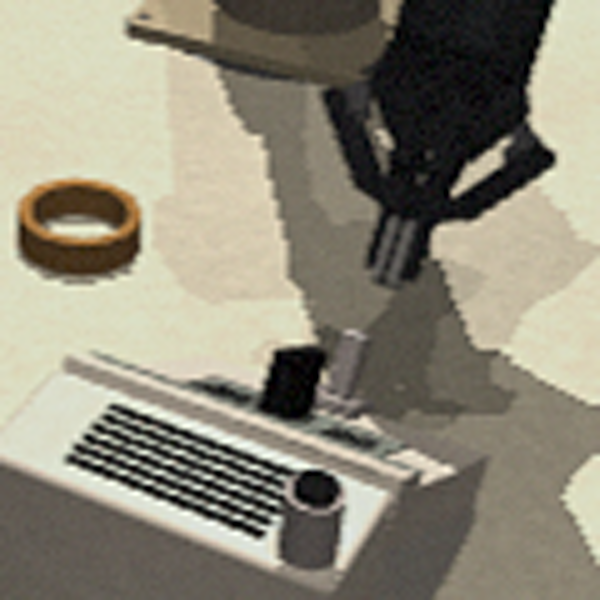

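```bash
python3 -m jog '[{"x":1,"y":20,"z":0,"ax":0,"ay":0,"az":0,"grip":0},{"x":1,"y":40,"z":0,"ax":0,"ay":0,"az":0,"grip":0},{"x":1,"y":42,"z":0,"ax":0,"ay":0,"az":0,"grip":0},{"x":1,"y":42,"z":0,"ax":0,"ay":0,"az":0,"grip":0}]'
python3 - <<'E'
from lamp import *
w=get_image("wrist");tb();print(read_state()["force"]);crop(w,"pics/n3.png",220,130,430,330,3)
s=get_image("scene");crop(s,"pics/n4.png",330,150,450,270,5)
E
```

```text
clock: 17.1
eef_pos: [504.5, 219.0, 33.7]
tool_rot: [-2.097, -0.0, 1.519]
force: [-0.3, 0.3, -0.2]
width: -0.1
TCP in bay [-129.6    1.9    4.4]
[-0.5484925   0.42177911  0.9924607 ]
```

View pics/n3.png

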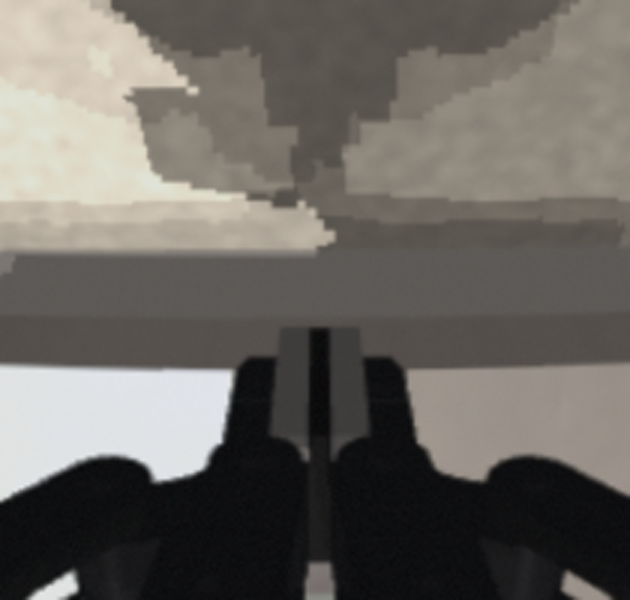

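View pics/n4.png

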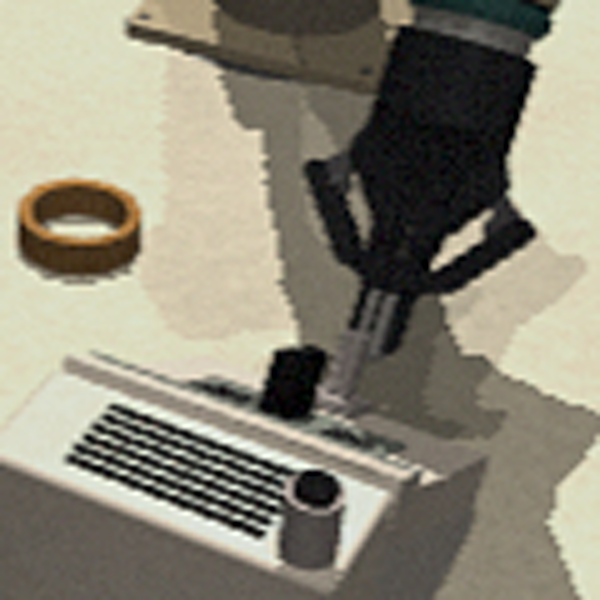

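```bash
python3 -m jog '[{"x":-1,"y":1,"z":-4,"ax":0,"ay":0,"az":0,"grip":0},{"x":-1,"y":1,"z":-8,"ax":0,"ay":0,"az":0,"grip":0},{"x":-1,"y":1,"z":-12,"ax":0,"ay":0,"az":0,"grip":0},{"x":-1,"y":1,"z":-15,"ax":0,"ay":0,"az":0,"grip":0}]'
python3 - <<'E'
from lamp import *
tb()
E
python3 -m jog '[{"x":0,"y":0,"z":-3,"ax":0,"ay":0,"az":0,"grip":0},{"x":0,"y":0,"z":-6,"ax":0,"ay":0,"az":0,"grip":0},{"x":0,"y":0,"z":-8,"ax":0,"ay":0,"az":0,"grip":0}]'
python3 - <<'E'
from lamp import *
tb()
w=get_image("wrist");crop(w,"pics/o1.png",220,130,430,330,3)
s=get_image("scene");crop(s,"pics/o2.png",330,150,450,270,5)
E
```

```text
clock: 17.6
eef_pos: [517.3, 217.7, 39.9]
tool_rot: [-2.095, -0.001, 1.52]
force: [-3.2, 0.7, 0.7]
width: -0.4
TCP in bay [-115.3    1.     2.9]
clock: 17.9
eef_pos: [524.9, 217.2, 43.9]
tool_rot: [-2.096, -0.001, 1.52]
force: [-3.5, 0.8, -0.4]
width: -0.4
TCP in bay [-106.7    1.     2.6]
```

View pics/o2.png

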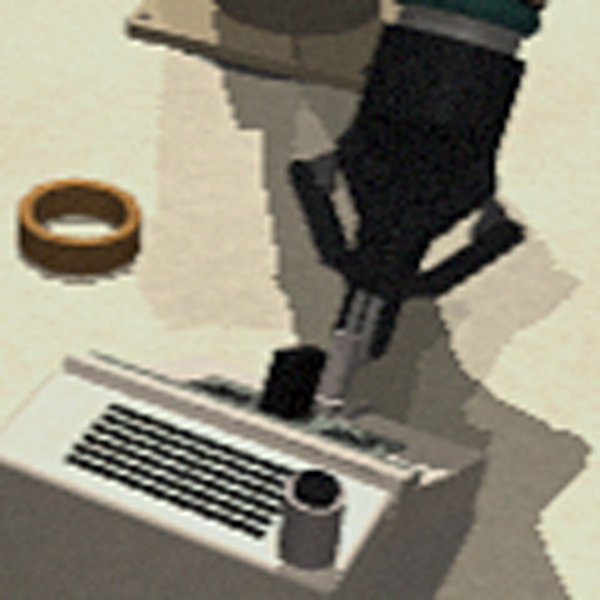

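Contact is at about 3 N and the bolt is sliding. I'll keep pushing until it hits the stop.

```bash
python3 -m jog '[{"x":0,"y":0,"z":-3,"ax":0,"ay":0,"az":0,"grip":0},{"x":0,"y":0,"z":-5,"ax":0,"ay":0,"az":0,"grip":0},{"x":0,"y":0,"z":-5,"ax":0,"ay":0,"az":0,"grip":0}]'
python3 -m jog '[{"x":0,"y":0,"z":-3,"ax":0,"ay":0,"az":0,"grip":0},{"x":0,"y":0,"z":-3,"ax":0,"ay":0,"az":0,"grip":0}]'
python3 - <<'E'
from lamp import *
tb()
E
```

```text
clock: 18.3
eef_pos: [528.3, 217.0, 45.8]
tool_rot: [-2.094, -0.0, 1.52]
force: [-4.2, 1.0, -1.5]
width: 0.0
clock: 18.5
eef_pos: [528.1, 217.0, 45.8]
tool_rot: [-2.089, 0.0, 1.522]
force: [-8.3, 1.3, -5.2]
width: 0.2
TCP in bay [-103.     0.9    2.7]
```

```bash
python3 -m jog '[{"x":0,"y":0,"z":-3,"ax":0,"ay":0,"az":0,"grip":0},{"x":0,"y":0,"z":-3,"ax":0,"ay":0,"az":0,"grip":0}]'
python3 - <<'E'
from lamp import *
tb()
E
python3 -m jog '[{"x":0,"y":0,"z":8,"ax":0,"ay":0,"az":0,"grip":0},{"x":0,"y":0,"z":18,"ax":0,"ay":0,"az":0,"grip":0},{"x":0,"y":-40,"z":25,"ax":0,"ay":0,"az":0,"grip":0},{"x":0,"y":-85,"z":25,"ax":0,"ay":0,"az":0,"grip":0},{"x":0,"y":-120,"z":0,"ax":0,"ay":0,"az":0,"grip":0}]'
python3 -m jog '[{"x":0,"y":0,"z":0,"ax":0,"ay":0,"az":0,"grip":0},{"x":0,"y":0,"z":0,"ax":0,"ay":0,"az":0,"grip":0}]'
python3 - <<'E'
from lamp import *
w=get_image("wrist");tb();pickle.dump(w,open("end.pkl","wb"))
overlay(w,"pics/q1.png",180,80,470,330,2.5,True,panel=False)
crop(w,"pics/q3.png",285,130,370,230,6)
s=get_image("scene");crop(s,"pics/q2.png",310,150,450,270,5)
E
```

```text
clock: 18.7
eef_pos: [528.1, 217.0, 45.9]
tool_rot: [-2.083, 0.001, 1.523]
force: [-11.1, 1.3, -6.3]
width: 0.1
TCP in bay [-103.     0.9    2.8]
clock: 19.2
eef_pos: [471.4, 216.9, 142.6]
tool_rot: [-2.095, 0.009, 1.519]
force: [0.2, -1.5, -0.6]
width: -0.2
clock: 19.4
eef_pos: [475.2, 217.6, 143.7]
tool_rot: [-2.101, 0.006, 1.516]
force: [0.0, 0.2, -0.4]
width: 0.1
TCP in bay [-101.1   -1.5  113.2]
```

View pics/q1.png

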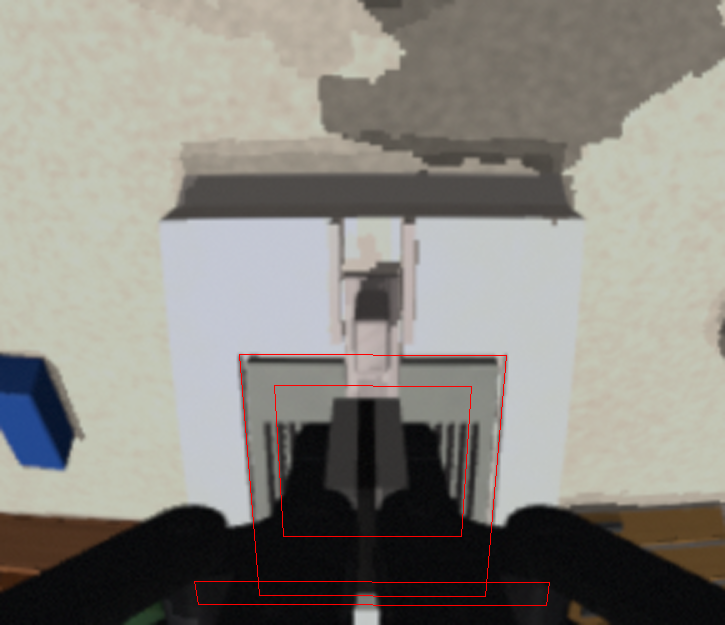

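View pics/q3.png

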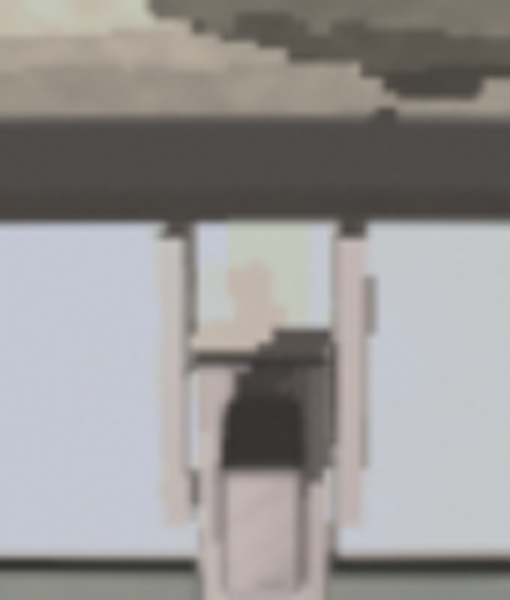

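View pics/q2.png

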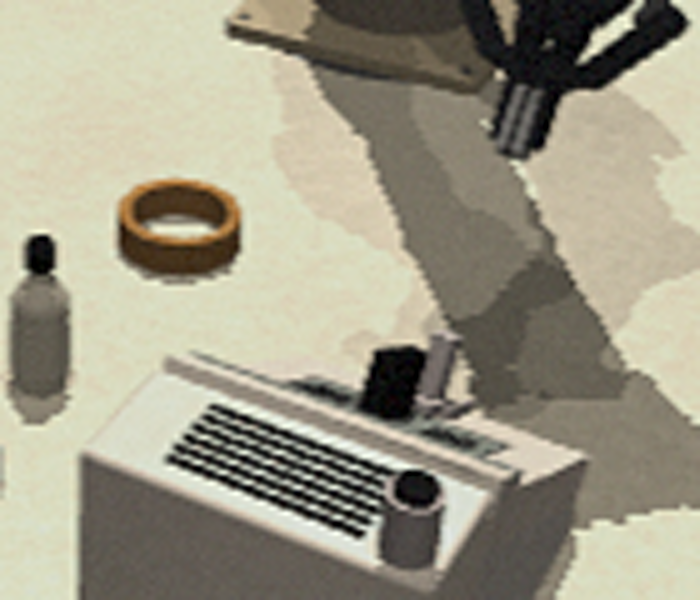

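Run:
```python
from lamp import *
w=pickle.load(open("end.pkl","rb"))
obj=np.array([[-10,-6,46.5],[-10,6,46.5],[-10,-6,12.5],[-10,6,12.5],[10,-6,46.5],[10,6,46.5]])
px=(np.array([[222,467],[301,467],[229,398],[297,396],[224,592],[300,592]])+.5)/6-.5+[285,130]
p,R=bayT(BAY)
f=lambda s:(proj(w,p+R.apply(obj+[s[0],s[1],0]),1)-px).ravel()
s=least_squares(f,[-85,0]);print(s.x,s.fun.reshape(-1,2).round(1))
# bar end from q1 (row 397 at 2.5x); panel low edge, rim
for u,v,z in ((375,396,12.5),(275,361,6),(275,355,6)):
    o,r=ray(w,*((np.array([u,v])+.5)/2.5-.5+[180,80]),True); n=R.apply([0,0,1])
    t=((p+n*z-o)@n)/(r@n); print(R.inv().apply(o+r*t-p).round(1))
```

```text
[-80.86807791  -0.63536511] [[-0.7 -0.3]
 [ 0.9 -0.2]
 [-0.9 -1.3]
 [ 0.8 -0.9]
 [-0.8  1.3]
 [ 0.8  1.3]]
[-46.7   0.8  12.5]
[-58.5 -38.5   6. ]
[-61.  -38.4   6. ]
```

```bash
python3 -m jog '[{"x":0,"y":-40,"z":20,"ax":0,"ay":0,"az":0,"grip":0},{"x":0,"y":-80,"z":40,"ax":0,"ay":0,"az":0,"grip":0},{"x":0,"y":-100,"z":50,"ax":0,"ay":0,"az":0,"grip":0},{"x":0,"y":-100,"z":50,"ax":0,"ay":0,"az":0,"grip":0}]'
python3 - <<'E'
from lamp import *
t=get_image("top");overlay(t,"pics/r1.png",190,110,310,230,5,panel=False)
cv2.imwrite("pics/r0.png",t["color"][:,:,::-1])
w=get_image("wrist");overlay(w,"pics/r2.png",180,80,470,330,2.5,True,panel=False);print(read_state()["force"])
E
```

```text
clock: 19.9
eef_pos: [378.8, 223.1, 203.7]
tool_rot: [-2.097, 0.007, 1.52]
force: [0.4, -0.0, -0.3]
width: 0.1
[ 1.63293149  0.04907059 -0.69316261]
```

View pics/r1.png

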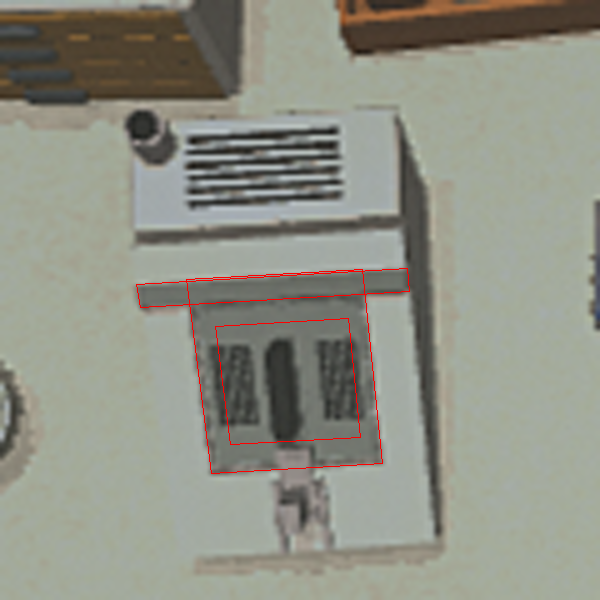

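View pics/r0.png

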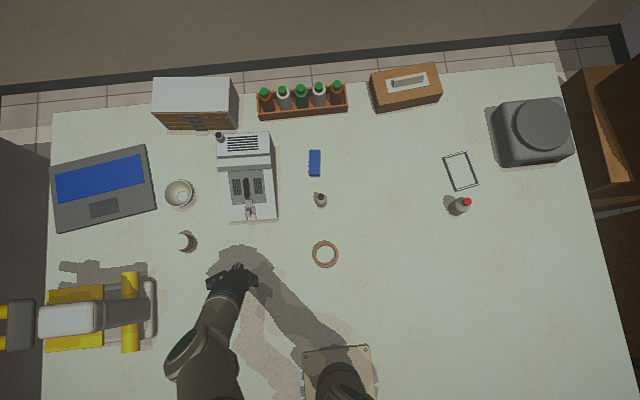

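View pics/r2.png

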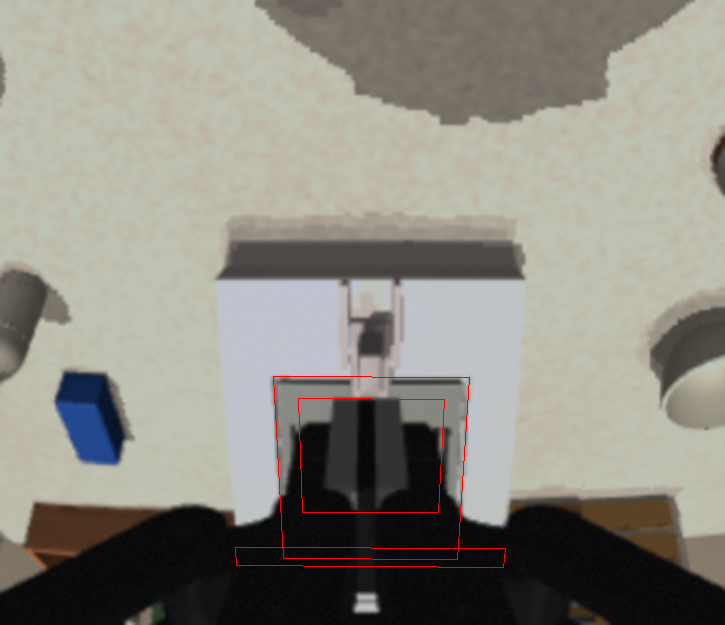

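The top view shows the panel flush in the recess, the bolt over its low edge, the bystanders in place and the robot clear. I'm handing the job in.

```bash
python3 -c "
from cell import *
print(finish_job())"
```

```text
the job is handed in; nothing more can be done
None
```

The cover panel is back on the lamp bay, locked by the bolt, and I handed the job in at about 20 s. I gripped the panel by its rib, slid the tongue under the lip at a 10° tilt, and lowered the low edge until the panel was flat. I then let go, pushed the bolt up with the closed fingers and backed the arm away.

**What the last checks showed**
- **Panel seating:** before I let go, the panel was within 0.2° of the bay plane, with contact felt on the ledges (about 16 N). The final picture puts its low edge at bay x of about −58.5 mm, inside the recess.
- **Bolt:** its end moved from bay x of about −66.6 to −46.7 mm, and the tab moved 19.6 mm. It stopped hard under a push of about 13 N, so it is fully up over the panel's edge.
- **Bystanders:** they look unmoved in the top view; I compared the pictures by eye only.
- **Robot:** nothing is touching the tool.

**What failed or disagreed**
- **First grasp:** the fingers closed just above the rib, because the real fingertips sit about 30 mm further back than the stated tool frame says. I measured this from two cameras and corrected for it from then on.
- **Readings:** the measured tool position and the wrist-camera position differed by 1–2 mm, so I used contact force to settle heights.

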